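# Draw the top radius gauge from its tray and clip it to the walnut stand

## Task

Slide the bright aluminium radius gauge, the top one of the stack, straight out over the open front edge of its tray until about a third of its length overhangs, leaving the gauges beneath it in place; then pinch it by the overhanging part and lift it off. Lay it flat and square along the middle of the walnut clip stand with its hollowed rear end up against the fence, and let go. Finally swing the steel clip over until it bears down on the gauge; do not let the gauge fall to the bench or disturb the dish, fret rocker, caul and sanding block.

Things in the scene. Friction and masses are not known exactly. Their poses are not given: they have to be found in the camera images.
- tray: Walnut gauge tray fixed to the bench, 156 long x 72 wide. Origin on the bench, x along it to the rear. Rubber floor 40 mm up; side rails (inner faces at y +-29.5 mm) and back rail (inner face at x +78) reach 50.5 mm up; the front is open. Three loose gauges lie stacked in it, rear ends to the rear. They slide easily on one another; the floor and a fingertip grip them well.
- tray_front (a point): Middle of the tray's open front edge at floor height: 72 mm in front (-x) of the tray's origin and 40 mm up. In front of it is free space down to the bench.
- gauge_c (a point): Centre, half-way up, of the top gauge: bright aluminium plate 140 x 56 x 4 mm, about 85 g, straight sides, square front end; rear end hollowed 12 mm between two corner horns (within the 140). x along it to the rear, y across, z up. At first its underside is 48 mm above the bench, its top 1.5 mm above the rails. It follows a fingertip pressed on it with about 6 N.
- gauge_rear (a point): Point midway between the tips of the aluminium gauge's two rear horns, half-way up: 70 mm behind (+x) its centre.
- spare_top_c (a point): Centre of the second gauge of the stack, brass coloured, of the same size and shape; it stays in the tray.
- spare_low_c (a point): Centre of the lowest gauge, dark steel, of the same size and shape; it stays in the tray.
- stand: Walnut clip stand fixed to the bench. Origin on the bench, x to the rear. Flat deck 50 mm up, 64 wide (y), from a free front edge at x -40 mm to the fence at x +50. The gauge belongs lengthwise on it, rear horns against the fence: its centre then at x -20, y 0, z +52 mm, its front 50 mm overhanging.
- fence (a point): Foot of the fence's front face, middle of the stand, at deck height (stand x +50, y 0, z +50 mm). The fence is 64 wide, 8 thick, 9 high.
- clip_hinge (a point): The clip's hinge axis (parallel to the stand's x) on the stand's left (+y) side: at x +15, y +50, z +62 mm of the stand. Its ear and knuckles span about 26 mm along x and reach 67 mm above the bench.
- clip_tip (a point): Free end of the steel clip: a flat strip 14 wide, 2.5 thick, 70 mm long from hinge axis to this tip, with a round cross bar (foot) under it 50 mm from the axis.
- clip (a joint): Clip angle (rad): 0 = level, pointing to the stand's -y across the deck, its foot bearing on a gauge lying there; 1.57 = straight up. Found open at 1.4 to 1.7; limits -0.1 and 1.75. Hinge friction (0.08 N m) holds it where it is left. Push it over with a fingertip from its outer (+y) side and press it down.
- dish: Green ceramic dish of fret ends, 82 across, 26 high; leave alone. Origin at the centre of its underside.
- rocker: Chrome fret rocker, flat plate 75 x 34 x 6 with a 14 mm step on one side; leave alone. Origin under the plate's centre.
- caul: Ebony fret caul with brass insert, 26 x 70 x 24 high; leave alone. Origin at the centre of its underside.
- block: Black phenolic sanding block, 45 x 95 x 28 high; leave alone. Origin at the centre of its underside.
Not all that is in view belongs to the job. Leave any purple look-alike of the part that bears gauge_c alone. What is shaped like the tray but red is not meant.

How it is judged (in metres and radians):
On the way, in this order (a step that is already met when the one before it is completed fails the run):
1. the top gauge lies flat on the stack and overhangs the tray's front edge by at least 30 mm (x of gauge_c in the frame of tray between -0.07 and -0.032 m and z of gauge_c in the frame of tray between 0.046 and 0.054 m and angle between gauge_c's own z axis and vertical below 0.06 rad), for 0.2 s.
2. the top gauge is held by the fingers, lifted clear of the tray (height (world z) of gauge_c above 0.066 m and contact force between the fingers and gauge above 1 N), for 0.1 s.
3. the gauge lies flat and square on the stand against the fence, let go, with the clip still open (x of gauge_c in the frame of stand between -0.03 and -0.015 m and y of gauge_c in the frame of stand between -0.01 and 0.01 m and z of gauge_c in the frame of stand between 0.049 and 0.055 m and angle between gauge_c's own z axis and vertical below 0.06 rad and angle between the x axis of gauge_c and the x axis of stand, either way round below 0.12 rad and contact force between the fingers and gauge below 0.1 N and value of joint clip above 0.5 rad and x of gauge_rear in the frame of stand above 0.03 m), for 0.2 s.
At the end, for the whole second after the job is handed in: The aluminium gauge lies still and flat on the stand's deck, along the stand within 7 degrees, within 10 mm of its middle line, rear horns within 10 mm of the fence; the clip lies on it (within 0.06 rad of level); the two other gauges lie in the tray within 18 mm of its middle (x of gauge_c in the frame of stand between -0.03 and -0.015 m and y of gauge_c in the frame of stand between -0.01 and 0.01 m and z of gauge_c in the frame of stand between 0.049 and 0.055 m and angle between gauge_c's own z axis and vertical below 0.06 rad and angle between the x axis of gauge_c and the x axis of stand, either way round below 0.12 rad and value of joint clip between -0.06 and 0.06 rad and linear speed of gauge below 0.01 m/s and angular speed of gauge below 0.1 rad/s and x of spare_top_c in the frame of tray between -0.018 and 0.018 m and z of spare_top_c in the frame of tray between 0.043 and 0.049 m and x of spare_low_c in the frame of tray between -0.018 and 0.018 m and z of spare_low_c in the frame of tray between 0.039 and 0.045 m and x of gauge_rear in the frame of stand above 0.03 m); the robot touches nothing.
It fails at once if one of the two lower gauges is dragged or lifted by more than 12 mm (distance of any of spare_top_c, spare_low_c from where it was at the start of the episode above 0.012 m).
It fails at once if the aluminium gauge falls off (below 35 mm above the bench) (height (world z) of gauge_c below 0.035 m).
It fails at once if a bystander is moved by more than 15 mm (distance of any of dish, rocker, caul, block from where it was at the start of the episode above 0.015 m).
It also fails if it takes over 72 s, if anything falls off the work surface, if the arm or the gripper's body presses on something with over 40 N, if the wrist force passes 120 N, or if a joint passes its speed limit or range.

## Robot

A 6-joint arm with a two-finger parallel gripper is mounted at the origin on the work surface. World frame = base frame: x ahead of the robot, y to its left, z up, the work surface at z = 0. Lengths are in m, angles in degrees, forces in N, time in s.
With the tool pointing down it reaches from about 0.35 to 0.875 m from the base axis. Payload 4.2 kg.
Tool frame: the origin (TCP) lies at the very end of the fingers, on their centre line; the grasp point (between the pads) lies 19 mm behind it (tcp_to_grasp is the z of the grasp point in the tool frame, in m); z points along the fingers, y is the direction in which the jaws open and shut (so a half turn about z gives the same grasp; the last joint's range is limited). The gripper opens to 87 mm and grips with 3 to 60 N. Pads are 19 mm wide; open, the fingers measure 117 mm over their backs; the gripper's body (75 mm by 190 mm) begins 51 mm behind the grasp point.
Start: joints at [-49.297, 22.042, 0.453, 0, -68.411, -14.817], TCP at [0.273, -0.562, 0.223] pointing down, gripper open.
Joint ranges: [-179.83, 179.83], [-69.29, 118.12], [-61.27, 80.66], [-181.25, 117.63], [-171.15, -9.14], [-177.46, 177.46]. Speed limits (degrees/s): [159.86, 159.86, 180, 180, 180, 180].

## Interface

Orientations are given as a 3x3 rotation matrix whose columns are the frame's x, y, z axes.
In Python, from station import sense, capture, camera_params, finish_job, tcp_to_grasp gives the robot as it stands.
- The arm moves only by the shell command python3 -m inch 'ROWS'. ROWS is JSON, a list of rows, each an object of numbers: "jaw": the closure in counts, from 0 (fully open) to 255 (shut); "x", "y", "z": the shift along the world's x, y, z normalised to -1 to 1, where 1 is 0.06 m; "ax", "ay", "az": the turn, a rotation vector about the world's x, y, z normalised to -1 to 1, where 1 is 10 degrees. A call has 1 to 12 rows; each row shifts and turns the pose as measured when the row begins; what a row does not reach is not made up. A row lasts 1/8 s, in which the tool goes at most 62.5 mm and 10.7 degrees, less where a joint would pass 70% of its speed; a pose out of reach is approached as far as the arm can. A call with a number of a shift or a turn outside -1 to 1 is refused whole. A call with a gripper value outside its range is refused whole. The fingers move at their own pace and stop on an object; the grip force is fixed at half the most. Time passes only in rows, so rows that do not move let the fingers close. It gives the time, the measured TCP pose, the force and the opening at its end, in the units of the state.
- sense(): the state, without advancing time (a new reading comes with each control period).
- capture(name): name is "scene" or "top"; returns the picture (420x560x3 uint8, red, green, blue); there is no depth.
- camera_params(name): a dict with "vfov" (degrees; the focal length in pixels is half the picture's height over the tangent of half this angle, whatever the lens; pixels are square), "cx", "cy" (the principal point, pixels), "D" ([k1, k2, p1, p2, k3] as OpenCV has them; the pictures are not rectified), "R" (3x3) and "t" (3): a world point X has camera coordinates R X + t. Camera axes: x right, y down, z forward; pixel columns grow to the right and rows downward; lengths in m; the calibration is good to about 2 mm. A picture is of the moment at which its call begins. camera_params takes no time and is no camera call.
- finish_job(): hands the job in, once; it reports no verdict.
The state is a dict: "time_s": time; "joints": joint angles; "joint_velocities": joint speeds; "effort": joint torques, N m; "tcp_pos": TCP position; "ee_rot": TCP orientation; "wrist_force": force on the tool from outside, world axes, zero at the start; "moment": the same for the moment, N m; "gripper_width": opening from 0.0 (shut) to 1.0 (fully open).
Only numpy, scipy, OpenCV 4.12 (cv2) and the standard library are available. Lean on these libraries where they do the work, as an engineer would, in place of code of your own. Each camera call takes 0.05 s, during which the arm holds its last target.

## Working session

There is one attempt and no reset: what is moved stays moved. The work goes in short steps, Python scripts to look and compute and a shell command to move; the robot and the scene stay as the last step left them, time stands still between calls to the robot, and variables do not carry over. Pictures are saved under pics/ and viewed, and the job is handed in when it is done.

```bash
ls; mkdir -p pics; python3 - <<'E'
from station import *
import cv2
s=sense();print(s)
print(tcp_to_grasp)
for n in("scene","top"):
    im=capture(n);cv2.imwrite(f"pics/{n}0.png",im[:,:,::-1]);print(camera_params(n))
E
```

```text
pics
{'time_s': 0.0, 'joints': array([-4.92994908e+01,  2.20906685e+01,  3.80620898e-01, -3.08385055e-02,
       -6.84121314e+01, -1.48165724e+01]), 'joint_velocities': array([ 0.08857959,  0.0326505 ,  0.03958073,  0.01166448, -0.01723834,
       -0.04508522]), 'effort': array([-8.45777413e-04, -3.90664315e+01,  1.87411237e+01,  4.21993867e+00,
        1.10043623e-02, -2.21236323e-04]), 'tcp_pos': array([ 0.27260364, -0.56174255,  0.22146155]), 'ee_rot': array([[-8.99766838e-01, -4.36369814e-01, -1.01110476e-03],
       [-4.36370982e-01,  8.99764742e-01,  1.94297825e-03],
       [ 6.18993548e-05,  2.18944417e-03, -9.99997601e-01]]), 'wrist_force': array([-0.63915045,  0.23400997,  0.70274588]), 'moment': array([0.04515933, 0.01936811, 0.04082028]), 'gripper_width': 0.9972960460200245}
-0.0187
{'vfov': 56.410542076101045, 'cx': 276.05653105397323, 'cy': 211.74104325851496, 'D': array([-0.08358463,  0.        ,  0.        ,  0.        ,  0.        ]), 'R': array([[-0.58492775,  0.81089304,  0.01766337],
       [ 0.42565207,  0.3254309 , -0.84434297],
       [-0.69042005, -0.48636118, -0.53551187]]), 't': array([ 0.27500667, -0.20497785,  1.23270574])}
{'vfov': 51.74843152187314, 'cx': 283.6870498961428, 'cy': 205.52596831154236, 'D': array([0.00711323, 0.        , 0.        , 0.        , 0.        ]), 'R': array([[-0.02401931, -0.99936234,  0.02641932],
       [-0.98616791,  0.01935037, -0.16461596],
       [ 0.16399977, -0.03000784, -0.98600386]]), 't': array([0.0506484 , 0.55109791, 0.95212854])}
```

View pics/scene0.png

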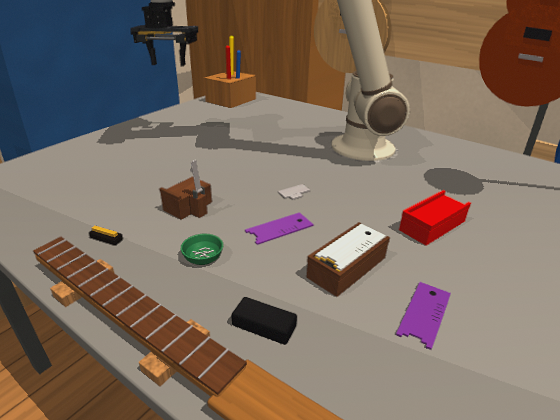

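View pics/top0.png

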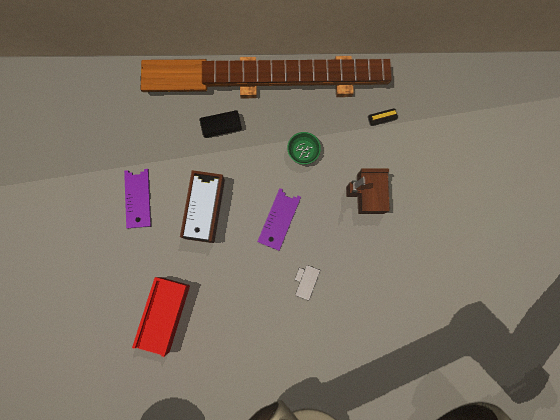

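Candidates for the gauge (top view): the bright plate in the walnut tray at (202,207), and purple look-alikes at (138,199) and (280,219). The red tray at (161,316) isn't meant. I choose the bright one and will check it in close crops.

```bash
python3 - <<'E'
import cv2
a=cv2.imread("pics/top0.png")
cv2.imwrite("pics/c1.png",cv2.resize(a[160:250,170:240],None,fx=6.6,fy=6.6,interpolation=cv2.INTER_CUBIC))
cv2.imwrite("pics/c2.png",cv2.resize(a[155:225,335:405],None,fx=8,fy=8,interpolation=cv2.INTER_CUBIC))
b=cv2.imread("pics/scene0.png")
cv2.imwrite("pics/c3.png",cv2.resize(b[215:300,295:400],None,fx=7,fy=7,interpolation=cv2.INTER_CUBIC))
cv2.imwrite("pics/c4.png",cv2.resize(b[150:225,150:225],None,fx=7,fy=7,interpolation=cv2.INTER_CUBIC))
E
```

```text
(no output)
```

View pics/c1.png

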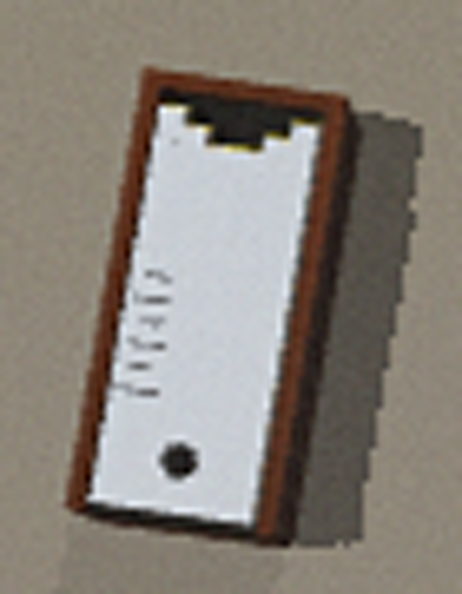

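View pics/c2.png

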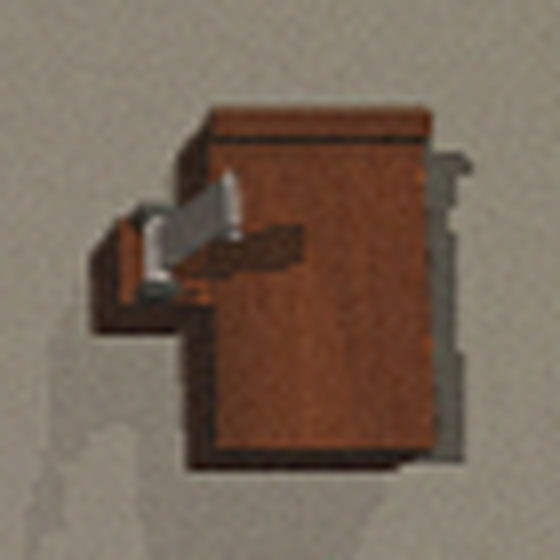

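View pics/c3.png

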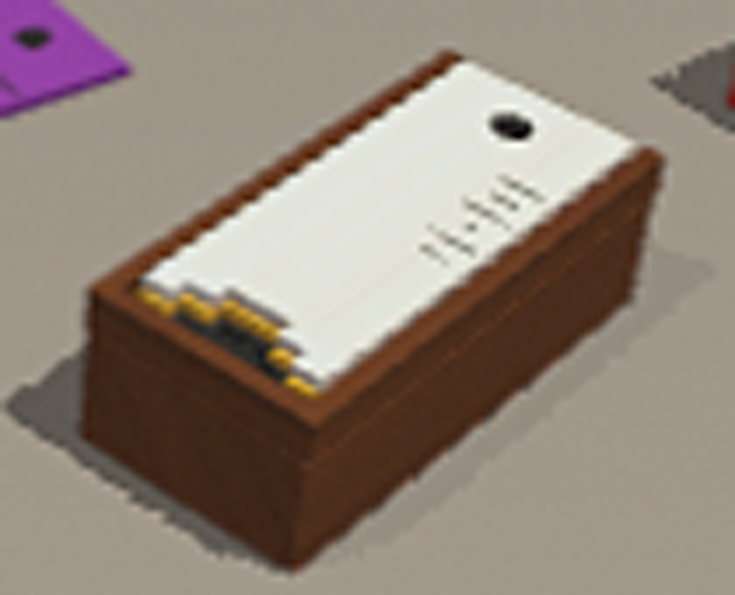

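View pics/c4.png

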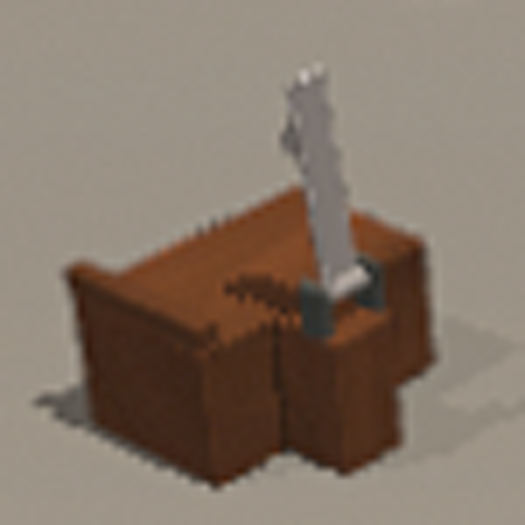

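The plate is bright aluminium with brass under it, so it is the right one. Its front end faces the robot.

```bash
cat > h.py <<'E'
import numpy as np,cv2
from station import *
def cam(n):
    p=camera_params(n);f=210/np.tan(np.radians(p["vfov"]/2))
    return np.array([[f,0,p["cx"]],[0,f,p["cy"]],[0,0,1]]),p["D"],p["R"],p["t"]
def ray(n,u,v):
    K,D,R,t=cam(n)
    q=cv2.undistortPoints(np.array([[[u,v]]],float),K,D)[0,0]
    return -R.T@t, R.T@np.array([q[0],q[1],1])
def plane(n,u,v,z):
    c,d=ray(n,u,v);return c+d*(z-c[2])/d[2]
def crop(n,x,y,s,ox,oy,z): return plane(n,(x+.5)/s-.5+ox,(y+.5)/s-.5+oy,z)
def proj(n,X):
    K,D,R,t=cam(n);return cv2.projectPoints(np.array(X,float).reshape(-1,1,3),cv2.Rodrigues(R)[0],t,K,D)[0][:,0]
def tri(a,b):
    (c1,d1),(c2,d2)=a,b
    A=np.stack([d1,-d2],1);s=np.linalg.lstsq(A,c2-c1,rcond=None)[0]
    p,q=c1+s[0]*d1,c2+s[1]*d2;return (p+q)/2,np.linalg.norm(p-q)
E
python3 - <<'E'
from h import *
np.set_printoptions(precision=4,suppress=True)
def show(nm,n,s,ox,oy,z,pts):
    P=[crop(n,x,y,s,ox,oy,z) for x,y in pts]
    print(nm,*[p[:2] for p in P]);
    print("  sides",[round(np.linalg.norm(P[i]-P[(i+1)%4]),4) for i in range(4)],"mean",np.mean(P,0)[:2],
     "ang",[round(float(np.degrees(np.arctan2((b-a)[1],(b-a)[0]))),2) for a,b in ((P[0],P[1]),(P[3],P[2]))])
show("gauge top","top",6.6,170,160,.052,[(88,497),(160,103),(325,125),(253,525)])
show("tray top","top",6.6,170,160,.0505,[(68,507),(147,68),(352,98),(268,542)])
show("gauge sc","scene",7,295,215,.052,[(455,58),(140,284),(315,390),(640,147)])
show("tray sc","scene",7,295,215,.0505,[(448,52),(93,288),(317,428),(660,155)])
show("deck top","top",8,335,155,.05,[(215,448),(211,143),(432,143),(437,448)])
# scene deck
show("deck sc","scene",7,150,150,.05,[(425,238),(210,350),(108,276),(300,188)])
show("fence top z59 ","top",8,335,155,.059,[(211,137),(211,107),(431,107),(431,137)])
print("clip tip tri",tri(ray("top",(233+.5)/8-.5+335,(205+.5)/8-.5+155),ray("scene",(312)/7-.5+150,(70)/7-.5+150)))
print("hinge top", crop("top",153,255,8,335,155,.062), "sc",crop("scene",348,280,7,150,150,.062))
E
```

```text
gauge top [0.4885 0.2668] [0.6257 0.2438] [0.6168 0.1866] [0.4778 0.2109]
  sides [np.float64(0.1391), np.float64(0.0579), np.float64(0.1412), np.float64(0.0569)] mean [0.5522 0.227 ] ang [-9.51, -9.92]
tray top [0.4854 0.2739] [0.6387 0.2488] [0.6267 0.1774] [0.472 0.206]
  sides [np.float64(0.1553), np.float64(0.0724), np.float64(0.1573), np.float64(0.0692)] mean [0.5557 0.2265] ang [-9.3, -10.49]
gauge sc [0.4772 0.2084] [0.6188 0.1894] [0.6283 0.244 ] [0.4862 0.268 ]
  sides [np.float64(0.1428), np.float64(0.0554), np.float64(0.1442), np.float64(0.0603)] mean [0.5526 0.2274] ang [-7.64, -9.61]
tray sc [0.4735 0.2046] [0.6256 0.1799] [0.6385 0.2501] [0.4842 0.2733]
  sides [np.float64(0.1541), np.float64(0.0715), np.float64(0.156), np.float64(0.0696)] mean [0.5554 0.227 ] ang [-9.23, -8.55]
deck top [ 0.536  -0.1396] [ 0.6259 -0.1433] [ 0.6247 -0.2081] [ 0.5347 -0.2037]
  sides [np.float64(0.09), np.float64(0.0648), np.float64(0.0901), np.float64(0.0641)] mean [ 0.5803 -0.1737] ang [-2.33, -2.75]
deck sc [ 0.5357 -0.1418] [ 0.6288 -0.1437] [ 0.6168 -0.2053] [ 0.5356 -0.201 ]
  sides [np.float64(0.0931), np.float64(0.0628), np.float64(0.0813), np.float64(0.0592)] mean [ 0.5792 -0.1729] ang [-1.2, -3.07]
fence top z59  [ 0.6255 -0.1414] [ 0.6344 -0.1419] [ 0.6333 -0.2059] [ 0.6244 -0.2053]
  sides [np.float64(0.0089), np.float64(0.064), np.float64(0.0089), np.float64(0.0639)] mean [ 0.6294 -0.1736] ang [-3.06, -3.66]
clip tip tri (array([ 0.5885, -0.13  ,  0.1338]), np.float64(0.00022639046595382132))
hinge top [ 0.5904 -0.1222  0.062 ] sc [ 0.5861 -0.1253  0.062 ]
```

Both cameras agree to about 1 mm, with tray sides of 156 × 71 mm and a deck of 90 × 64 mm:
- Gauge centre: (0.552, 0.227), yaw −9.5°.
- Stand origin: (0.575, −0.1735), yaw −2.6°.

Next I close the jaws and fly over to the tray.

```bash
python3 -m inch '[{"jaw":255,"x":0.3,"y":0.8,"az":-0.3},{"jaw":255,"x":0.3,"y":0.8,"az":-0.3},{"jaw":255,"x":0.3,"y":0.8,"az":-0.3},{"jaw":255,"x":0.3,"y":0.8,"az":-0.3},{"jaw":255,"x":0.3,"y":0.8,"az":-0.3},{"jaw":255,"x":0.3,"y":0.8,"az":-0.3},{"jaw":255,"x":0.3,"y":0.8,"az":-0.3},{"jaw":255,"x":0.3,"y":0.8,"az":-0.3},{"jaw":255,"x":0.3,"y":0.8,"az":-0.3},{"jaw":255,"x":0.3,"y":0.8,"az":-0.3},{"jaw":255,"x":0.3,"y":0.8,"az":-0.3},{"jaw":255,"x":0.3,"y":0.8,"az":-0.3}]'
cat >> h.py <<'E'
np.set_printoptions(precision=4,suppress=True)
def st(tgt=None,yaw=None):
    s=sense();R=s["ee_rot"];y=np.degrees(np.arctan2(R[1,1],R[0,1]))-90
    print("t",round(s["time_s"],2),"tcp",s["tcp_pos"],"jawyaw",round(y,2),"z",R[:,2],"F",s["wrist_force"],"M",s["moment"],"w",round(s["gripper_width"],3))
    if tgt is not None:
        print(" shift units",(np.array(tgt)-s["tcp_pos"])/.06, "" if yaw is None else (yaw-y)/10)
E
python3 -c "
from h import *
st([.572,.2237,.10],-9.5);print(sense()['joints'])"
```

```text
t 0.1 tcp [ 0.2727 -0.5618  0.2216] jawyaw 25.88 z [-0.0009  0.0017 -1.    ] F [-0.0827  0.2826  0.6424] M [-0.0086 -0.0149 -0.0035] w 0.995
 shift units [ 4.989  13.0918 -2.0266] -3.5376443242328266
[-49.2969  22.0853   0.3897  -0.0259 -68.4112 -14.8171]$[0]: bad value
```

```bash
python3 -m inch '[{"jaw":255,"x":0.3,"y":0.8,"z":0,"ax":0,"ay":0,"az":-0.3}]'; python3 -m inch --help | head -20
```

```text
time_s: 0.22
tcp_pos: [0.2901, -0.5148, 0.22]
ee_rot: [[-0.923, -0.384, -0.002], [-0.384, 0.923, 0.003], [0.001, 0.003, -1.0]]
wrist_force: [0.7, 0.5, -0.1]
gripper_width: 0.942invalid input: not JSON, or not a number
```

```bash
python3 -m inch '[{"jaw":255,"x":0.3,"y":0.8,"z":0,"ax":0,"ay":0,"az":-0.3},{"jaw":255,"x":0.3,"y":0.8,"z":0,"ax":0,"ay":0,"az":-0.3},{"jaw":255,"x":0.3,"y":0.8,"z":0,"ax":0,"ay":0,"az":-0.3},{"jaw":255,"x":0.3,"y":0.8,"z":0,"ax":0,"ay":0,"az":-0.3},{"jaw":255,"x":0.3,"y":0.8,"z":0,"ax":0,"ay":0,"az":-0.3},{"jaw":255,"x":0.3,"y":0.8,"z":0,"ax":0,"ay":0,"az":-0.3},{"jaw":255,"x":0.3,"y":0.8,"z":0,"ax":0,"ay":0,"az":-0.3},{"jaw":255,"x":0.3,"y":0.8,"z":0,"ax":0,"ay":0,"az":-0.3},{"jaw":255,"x":0.3,"y":0.8,"z":0,"ax":0,"ay":0,"az":-0.3},{"jaw":255,"x":0.3,"y":0.8,"z":0,"ax":0,"ay":0,"az":-0.3},{"jaw":255,"x":0.3,"y":0.8,"z":0,"ax":0,"ay":0,"az":-0.3}]'
python3 -c "
from h import *
st([.572,.2237,.10],-9.5);print(sense()['joints'])"
```

```text
time_s: 1.6
tcp_pos: [0.4888, 0.0313, 0.2166]
ee_rot: [[-0.979, 0.203, -0.002], [0.203, 0.979, 0.008], [0.004, 0.007, -1.0]]
wrist_force: [0.7, -0.0, -0.3]
gripper_width: 0.003
t 1.6 tcp [0.4888 0.0313 0.2166] jawyaw -11.73 z [-0.0025  0.0081 -1.    ] F [ 0.7053 -0.0369 -0.2733] M [-0.1275 -0.1511 -0.0024] w 0.003
 shift units [ 1.3863  3.2072 -1.9426] 0.222637469570013
[  22.3811    9.1475  -18.2298   -0.5433  -62.5786 -123.8566]
```

```bash
python3 -m inch '[{"jaw":255,"x":0.35,"y":0.8,"z":-0.4,"ax":-0.02,"ay":-0.01,"az":0.06},{"jaw":255,"x":0.35,"y":0.8,"z":-0.4,"ax":-0.02,"ay":0,"az":0.06},{"jaw":255,"x":0.35,"y":0.8,"z":-0.4,"ax":0,"ay":0,"az":0.06},{"jaw":255,"x":0.33,"y":0.8,"z":-0.4,"ax":0,"ay":0,"az":0.04},{"jaw":255,"x":0,"y":0,"z":-0.3,"ax":0,"ay":0,"az":0}]'
python3 -c "
from h import *
st([.572,.2237,.057],-9.5)"
```

```text
time_s: 2.22
tcp_pos: [0.5745, 0.2336, 0.0988]
ee_rot: [[-0.987, 0.16, 0.002], [0.16, 0.987, 0.002], [-0.002, 0.002, -1.0]]
wrist_force: [-0.2, -0.3, -0.1]
gripper_width: 0.003
t 2.23 tcp [0.5745 0.2336 0.0988] jawyaw -9.2 z [ 0.0025  0.0019 -1.    ] F [-0.2204 -0.2986 -0.1431] M [-0.1391  0.0989  0.0006] w 0.003
 shift units [-0.0422 -0.1657 -0.6972] -0.02959788451011036
```

```bash
python3 -m inch '[{"jaw":255,"x":-0.04,"y":-0.17,"z":-0.3,"ax":0,"ay":0.01,"az":-0.03},{"jaw":255,"x":0,"y":0,"z":-0.35,"ax":0,"ay":0,"az":0},{"jaw":255,"x":0,"y":0,"z":0,"ax":0,"ay":0,"az":0}]'
python3 -c "
from h import *
st([.572,.2237,.052],-9.5)
im=capture('scene');cv2.imwrite('pics/s1.png',cv2.resize(im[170:310,260:440,::-1],None,fx=4,fy=4,interpolation=cv2.INTER_CUBIC))"
```

```text
time_s: 2.6
tcp_pos: [0.57, 0.2233, 0.0547]
ee_rot: [[-0.986, 0.164, -0.006], [0.164, 0.986, -0.002], [0.005, -0.003, -1.0]]
wrist_force: [0.4, 0.4, 0.4]
gripper_width: 0.006
t 2.6 tcp [0.57   0.2233 0.0547] jawyaw -9.43 z [-0.0059 -0.0022 -1.    ] F [0.3964 0.3843 0.403 ] M [-0.0161 -0.0234  0.034 ] w 0.006
 shift units [ 0.0328  0.0062 -0.0448] -0.0065262583768017635
```

View pics/s1.png

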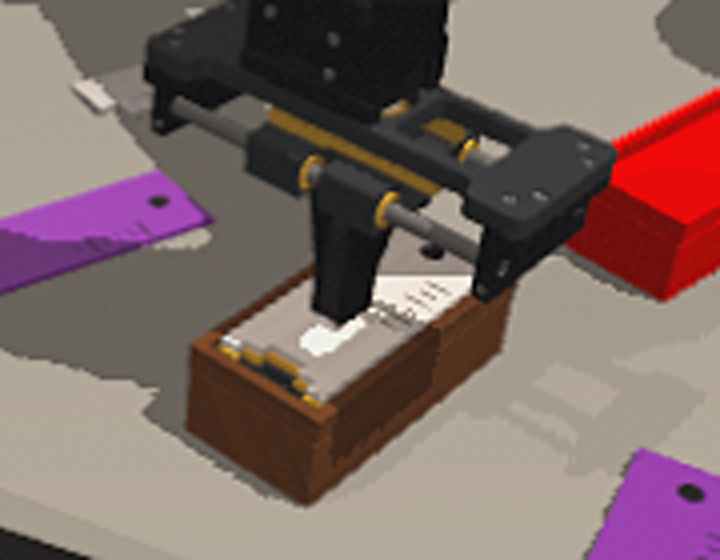

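The closed fingers hover just above the bright gauge, around (345,310) in the crop, on its midline. I press down in small steps.

```bash
for i in 1 2 3; do python3 -m inch '[{"jaw":255,"x":0,"y":0,"z":-0.02,"ax":0,"ay":0,"az":0}]' | grep -v rot; done
```

```text
time_s: 2.78
tcp_pos: [0.5716, 0.2242, 0.0558]
wrist_force: [0.0, -0.6, -0.1]
gripper_width: 0.002
time_s: 2.9
tcp_pos: [0.572, 0.2244, 0.0554]
wrist_force: [-0.7, 0.1, 0.5]
gripper_width: 0.003
time_s: 3.02
tcp_pos: [0.5724, 0.2246, 0.0549]
wrist_force: [0.8, 0.7, 0.2]
gripper_width: 0.004
```

```bash
for i in 1 2 3 4; do python3 -m inch '[{"jaw":255,"x":0,"y":0,"z":-0.03,"ax":0,"ay":0,"az":0}]' | grep -v rot; done
```

```text
time_s: 3.15
tcp_pos: [0.5726, 0.2248, 0.0536]
wrist_force: [-0.2, -1.0, -0.0]
gripper_width: 0.005
time_s: 3.28
tcp_pos: [0.5729, 0.2249, 0.0525]
wrist_force: [-0.5, -1.4, 7.6]
gripper_width: 0.005
time_s: 3.4
tcp_pos: [0.5739, 0.2252, 0.0524]
wrist_force: [-1.7, -0.3, 9.7]
gripper_width: 0.005
time_s: 3.52
tcp_pos: [0.5749, 0.2256, 0.0525]
wrist_force: [-0.6, -0.4, 7.5]
gripper_width: 0.002
```

```bash
for i in 1 2 3; do python3 -m inch '[{"jaw":255,"x":-0.1,"y":0.017,"z":-0.025,"ax":0,"ay":0,"az":0}]' | grep -v rot; done;python3 -c "
from h import *
st([.522,.232,.0525],-9.5)"
```

```text
time_s: 3.65
tcp_pos: [0.5706, 0.227, 0.0525]
wrist_force: [1.2, -1.9, 5.3]
gripper_width: 0.005
time_s: 3.78
tcp_pos: [0.5659, 0.2284, 0.0525]
wrist_force: [1.8, -1.7, 5.8]
gripper_width: 0.006
time_s: 3.9
tcp_pos: [0.5612, 0.2297, 0.0525]
wrist_force: [1.6, -1.7, 6.5]
gripper_width: 0.009
t 3.9 tcp [0.5612 0.2297 0.0525] jawyaw -9.12 z [ 0.018   0.0064 -0.9998] F [ 1.5963 -1.6677  6.462 ] M [-0.5633 -0.4045 -0.0521] w 0.009
 shift units [-0.6533  0.0381 -0.0003] -0.03802078611153235
```

```bash
for i in 1 2 3; do python3 -m inch '[{"jaw":255,"x":-0.1,"y":-0.002,"z":-0.025,"ax":-0.01,"ay":0.04,"az":0}]' | grep -v rot; done;python3 -c "
from h import *
st([.522,.232,.0525],-9.5)
im=capture('top');cv2.imwrite('pics/t2.png',cv2.resize(im[140:270,150:270,::-1],None,fx=5,fy=5,interpolation=cv2.INTER_CUBIC)[:600])
im=capture('scene');cv2.imwrite('pics/s2.png',cv2.resize(im[170:310,260:440,::-1],None,fx=4,fy=4,interpolation=cv2.INTER_CUBIC))"
```

```text
time_s: 4.03
tcp_pos: [0.5564, 0.2303, 0.0525]
wrist_force: [0.1, 0.2, 5.3]
gripper_width: 0.002
time_s: 4.15
tcp_pos: [0.5517, 0.2311, 0.0525]
wrist_force: [2.1, -0.2, 5.7]
gripper_width: 0.002
time_s: 4.28
tcp_pos: [0.547, 0.2318, 0.0525]
wrist_force: [1.5, 0.5, 5.7]
gripper_width: 0.008
t 4.28 tcp [0.547  0.2318 0.0525] jawyaw -8.96 z [ 0.0081  0.0065 -0.9999] F [1.5046 0.461  5.7438] M [-0.0824 -0.3481 -0.0509] w 0.008
 shift units [-0.4173  0.0027  0.0005] -0.05381926602702123
```

View pics/s2.png

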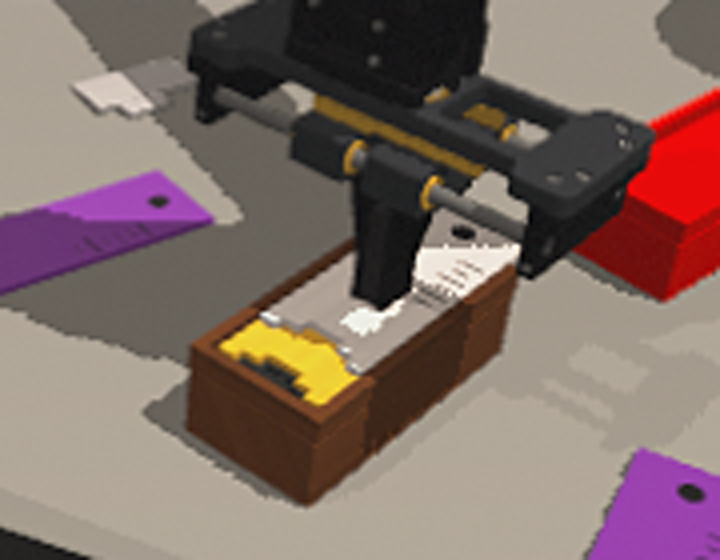

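View pics/t2.png

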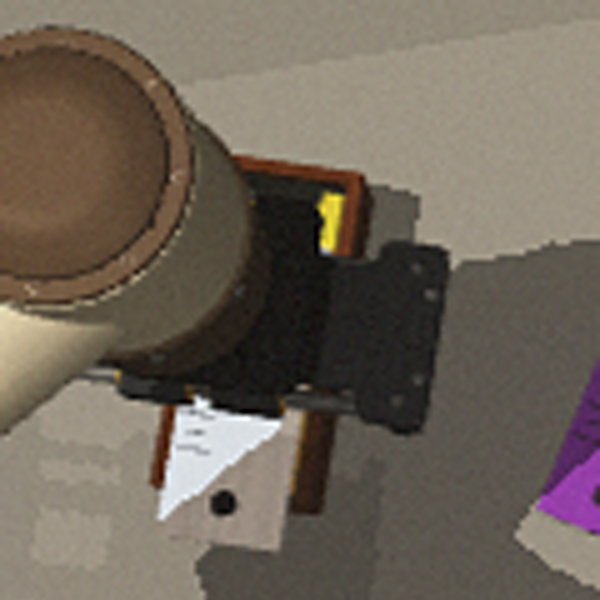

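The gauge slides straight and the brass one stays put, with its rear edge still at the back rail. I continue.

```bash
for i in 1 2 3 4 5; do python3 -m inch '[{"jaw":255,"x":-0.1,"y":-0.002,"z":-0.025,"ax":-0.01,"ay":0.03,"az":0}]' | grep -v rot; done;python3 -c "
from h import *
st([.522,.232,.0525],-9.5)
im=capture('top');cv2.imwrite('pics/t3.png',cv2.resize(im[160:270,150:270,::-1],None,fx=5,fy=5,interpolation=cv2.INTER_CUBIC)[:600])
im=capture('scene');cv2.imwrite('pics/s3.png',cv2.resize(im[170:310,260:440,::-1],None,fx=4,fy=4,interpolation=cv2.INTER_CUBIC))"
```

```text
time_s: 4.5
tcp_pos: [0.5421, 0.2327, 0.0525]
wrist_force: [0.1, -0.5, 6.0]
gripper_width: 0.005
time_s: 4.62
tcp_pos: [0.5375, 0.2335, 0.0525]
wrist_force: [1.6, 0.1, 6.0]
gripper_width: 0.002
time_s: 4.75
tcp_pos: [0.5329, 0.2343, 0.0525]
wrist_force: [0.2, -1.0, 6.5]
gripper_width: 0.008
time_s: 4.88
tcp_pos: [0.5283, 0.235, 0.0524]
wrist_force: [1.4, -0.7, 6.1]
gripper_width: 0.004
time_s: 5.0
tcp_pos: [0.5237, 0.2358, 0.0524]
wrist_force: [0.4, -0.0, 5.5]
gripper_width: 0.01
t 5.0 tcp [0.5237 0.2358 0.0524] jawyaw -8.69 z [ 0.0003  0.0072 -1.    ] F [ 0.3526 -0.0465  5.4876] M [-0.1755 -0.4156 -0.016 ] w 0.01
 shift units [-0.0276 -0.064   0.001 ] -0.0807959287453471
```

View pics/s3.png

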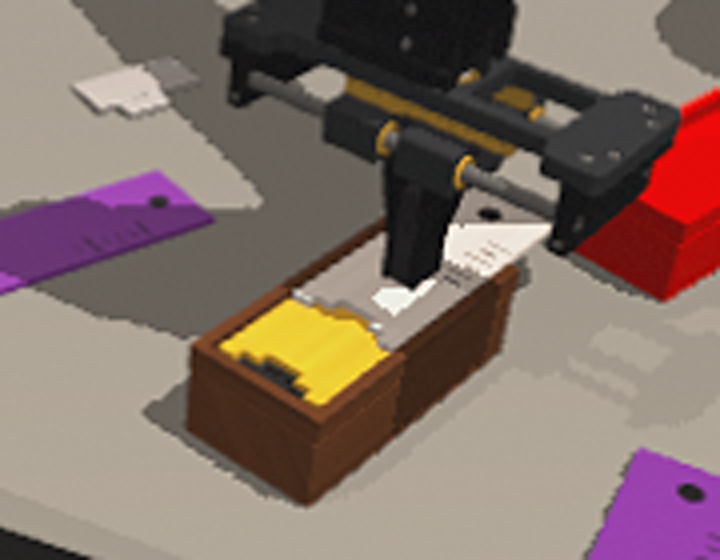

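View pics/t3.png

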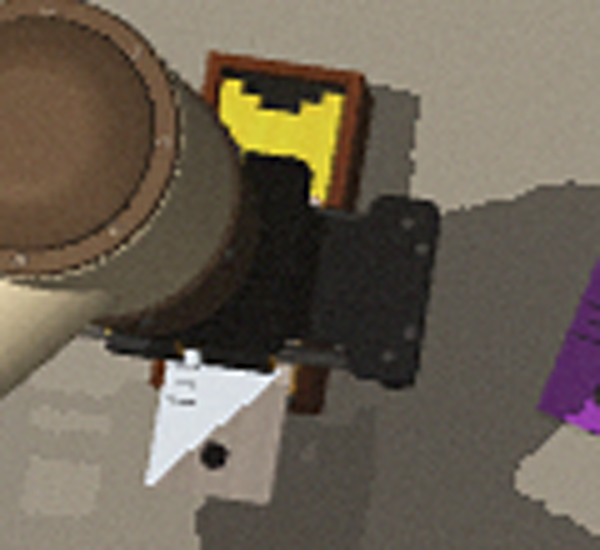

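```bash
python3 - <<'E'
from h import *
T=np.array([.5498,.2278]);a=np.radians(-9.5);R=np.array([[np.cos(a),-np.sin(a)],[np.sin(a),np.cos(a)]])
for p in [(148,486),(272,502)]: print(R.T@(crop("top",*p,5,150,160,.052)[:2]-T))
for p in [(296,296),(383,325)]: print("rear",R.T@(crop("scene",*p,4,260,170,.052)[:2]-T))
for p in [(222,80),(345,97)]: print("brass rear top",R.T@(crop("top",*p,5,150,160,.048)[:2]-T))
E
```

```text
[-0.1162  0.0277]
[-0.1154 -0.0279]
rear [ 0.0234 -0.0243]
rear [0.012  0.0162]
brass rear top [0.0721 0.0286]
brass rear top [ 0.0726 -0.0287]
```

The overhang is 44 mm (centre at tray x −0.046) and the brass gauge hasn't moved. I lift off and back away to the pinch pose.

```bash
python3 -m inch '[{"jaw":255,"x":0,"y":0,"z":0.1,"ax":0,"ay":0,"az":0},{"jaw":255,"x":0,"y":0,"z":0.5,"ax":0,"ay":0,"az":0},{"jaw":0,"x":0,"y":0,"z":0.5,"ax":0,"ay":0,"az":0},{"jaw":0,"x":-0.6,"y":0.1,"z":0.3,"ax":0,"ay":0,"az":-0.05},{"jaw":0,"x":-0.6,"y":0.1,"z":0,"ax":0,"ay":0,"az":-0.03},{"jaw":0,"x":0,"y":0,"z":0,"ax":0,"ay":0,"az":0},{"jaw":0,"x":-0.8,"y":0.0,"z":0.8,"ax":0,"ay":0,"az":0},{"jaw":0,"x":-0.8,"y":0,"z":0.8,"ax":0,"ay":0,"az":0}]'
python3 -c "
from h import *
st()
im=capture('top');cv2.imwrite('pics/t4.png',cv2.resize(im[160:270,150:270,::-1],None,fx=5,fy=5,interpolation=cv2.INTER_CUBIC)[:600])
im=capture('scene');cv2.imwrite('pics/s4.png',cv2.resize(im[170:310,260:440,::-1],None,fx=4,fy=4,interpolation=cv2.INTER_CUBIC))"
```

```text
time_s: 6.1
tcp_pos: [0.3576, 0.246, 0.223]
ee_rot: [[-0.985, 0.171, -0.013], [0.171, 0.985, -0.004], [0.012, -0.006, -1.0]]
wrist_force: [0.5, 0.9, 1.4]
gripper_width: 0.599
t 6.1 tcp [0.3576 0.246  0.223 ] jawyaw -9.83 z [-0.0128 -0.0042 -0.9999] F [0.5099 0.8783 1.4413] M [ 0.1067 -0.0376 -0.0063] w 0.599
```

View pics/s4.png

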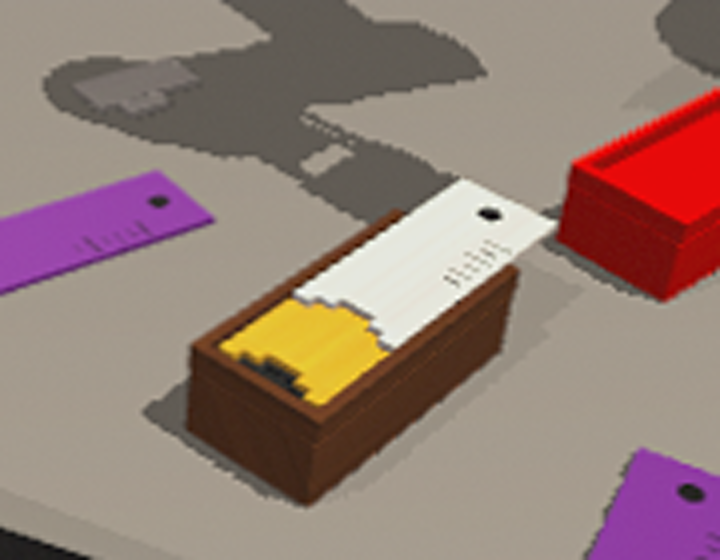

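View pics/t4.png

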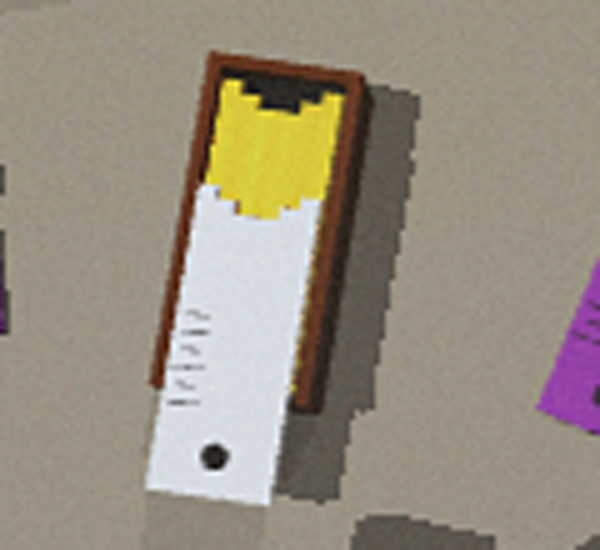

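```bash
python3 - <<'E'
from h import *
P=[crop("top",*p,5,150,160,.052)[:2] for p in [(147,488),(200,185),(323,200),(270,503)]]
print(*P,"c",np.mean(P,0),[np.degrees(np.arctan2(*(b-a)[::-1])) for a,b in ((P[0],P[1]),(P[3],P[2]))])
c=np.mean(P,0)
for a in (-8.5,-9.5):
  x=np.array([np.cos(np.radians(a)),np.sin(np.radians(a))]); print("grip40",c-.040*x,"front",c-.07*x)
for p in [(155,278),(188,285),(133,347),(165,355)]: print("red",plane("top",*p,.05))
T=np.array([.5498,.2278]);a=np.radians(-9.5);x=np.array([np.cos(a),np.sin(a)]);print((c-T)@x, T-.072*x)
print("rocker",plane("top",308,282,.006))
E
```

```text
[0.4389 0.2748] [0.5758 0.2529] [0.5677 0.1971] [0.431  0.2202] c [0.5033 0.2362] [np.float64(-9.068371246999595), np.float64(-9.618279871796991)]
grip40 [0.4638 0.2422] front [0.4341 0.2466]
grip40 [0.4639 0.2428] front [0.4343 0.2478]
red [0.3945 0.3271 0.05  ]
red [0.3774 0.2545 0.05  ]
red [0.2492 0.3703 0.05  ]
red [0.2307 0.3016 0.05  ]
-0.04723116565973858 [0.4788 0.2397]
rocker [ 0.377  -0.0149  0.006 ]
```

```bash
python3 -m inch '[{"jaw":0,"x":0.6,"y":-0.02,"z":-0.5,"ax":-0.01,"ay":-0.02,"az":0.01},{"jaw":0,"x":0.6,"y":-0.02,"z":-0.5,"ax":-0.01,"ay":-0.02,"az":0.01},{"jaw":0,"x":0.6,"y":0,"z":-0.5,"ax":0,"ay":0,"az":0},{"jaw":0,"x":0,"y":0,"z":-0.3,"ax":0,"ay":0,"az":0},{"jaw":0,"x":0,"y":0,"z":0,"ax":0,"ay":0,"az":0}]' | tail -1
python3 -c "
from h import *
st([.4648,.2426,.031],-9.4)"
```

```text
gripper_width: 1.002
t 6.83 tcp [0.4718 0.2451 0.1153] jawyaw -9.33 z [ 0.0031  0.0046 -1.    ] F [-0.7235 -0.1278  0.0712] M [-0.1354  0.0208  0.0491] w 1.002
 shift units [-0.1173 -0.0415 -1.4056] -0.00727247100359083
```

```bash
python3 -m inch '[{"jaw":0,"x":-0.12,"y":-0.04,"z":-0.2,"ax":0,"ay":0.01,"az":0},{"jaw":0,"x":0,"y":0,"z":-0.1,"ax":0,"ay":0,"az":0},{"jaw":0,"x":0,"y":0,"z":0,"ax":0,"ay":0,"az":0}]' | tail -1
python3 -c "
from h import *
st([.4648,.2426,.031],-9.4)"
```

```text
gripper_width: 1.001
t 7.2 tcp [0.4646 0.2429 0.0973] jawyaw -9.29 z [ 0.0027  0.0058 -1.    ] F [-0.64    0.2813 -0.1781] M [ 0.001  -0.0805 -0.0381] w 1.001
 shift units [ 0.0031 -0.0043 -1.1053] -0.010880990053366624
```

```bash
python3 -m inch '[{"jaw":0,"x":0,"y":0,"z":-0.4,"ax":-0.02,"ay":0.01,"az":0},{"jaw":0,"x":0,"y":0,"z":-0.4,"ax":0,"ay":0,"az":0},{"jaw":0,"x":0,"y":0,"z":-0.2,"ax":0,"ay":0,"az":0},{"jaw":0,"x":0,"y":0,"z":0,"ax":0,"ay":0,"az":0}]' | tail -1
python3 -c "
from h import *
st([.4648,.2426,.031],-9.4)
im=capture('top');cv2.imwrite('pics/t5.png',cv2.resize(im[160:270,150:270,::-1],None,fx=5,fy=5,interpolation=cv2.INTER_CUBIC)[:600])
im=capture('scene');cv2.imwrite('pics/s5.png',cv2.resize(im[170:310,260:440,::-1],None,fx=4,fy=4,interpolation=cv2.INTER_CUBIC))"
```

```text
gripper_width: 1.001
t 7.7 tcp [0.4662 0.2452 0.0394] jawyaw -9.13 z [ 0.0074  0.0076 -0.9999] F [-0.2321  0.0837  0.2392] M [-0.0778 -0.0421 -0.0028] w 1.001
 shift units [-0.0228 -0.0437 -0.1393] -0.026568927639098128
```

View pics/s5.png

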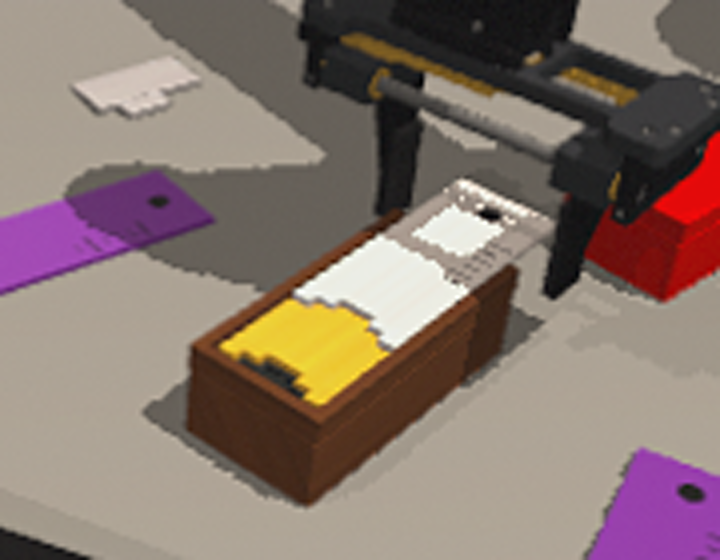

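View pics/t5.png

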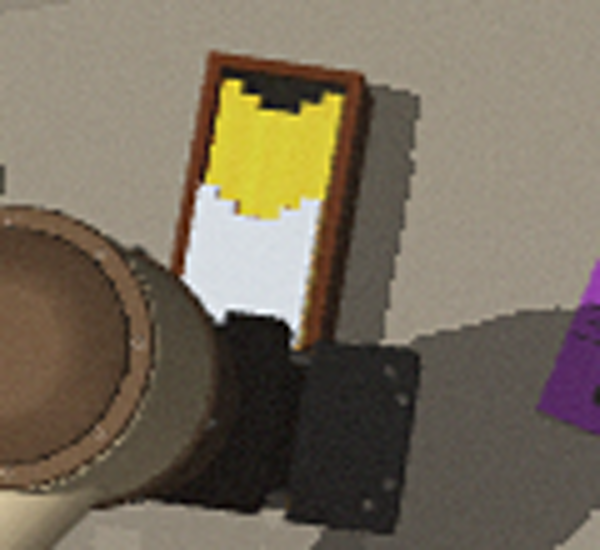

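The fingers straddle the overhanging part (left finger near (395,190), right near (570,270) in the crop). I make the final adjustment, then close.

```bash
python3 -m inch '[{"jaw":0,"x":-0.02,"y":-0.045,"z":-0.12,"ax":-0.04,"ay":0.04,"az":-0.03},{"jaw":0,"x":0,"y":0,"z":0,"ax":0,"ay":0,"az":0}]' | tail -1
python3 -c "
from h import *
st([.4648,.2426,.031],-9.4)"
```

```text
gripper_width: 1.0
t 8.05 tcp [0.4662 0.2435 0.034 ] jawyaw -9.44 z [ 0.0037  0.0035 -1.    ] F [-0.5135  0.1324 -0.8498] M [-0.054   0.0181  0.0169] w 1.0
 shift units [-0.0225 -0.015  -0.0508] 0.00385038638634736
```

```bash
python3 -m inch '[{"jaw":0,"x":-0.03,"y":-0.02,"z":-0.06,"ax":-0.02,"ay":0.02,"az":0},{"jaw":0,"x":-0.01,"y":-0.01,"z":0,"ax":0,"ay":0,"az":0}]' | tail -1
python3 -m inch '[{"jaw":70,"x":0,"y":0,"z":0,"ax":0,"ay":0,"az":0},{"jaw":80,"x":0,"y":0,"z":0,"ax":0,"ay":0,"az":0}]' | tail -1
python3 -c "
from h import *
st([.4648,.2426,.031],-9.4)"
```

```text
gripper_width: 0.998
gripper_width: 0.851
t 8.55 tcp [0.4639 0.2417 0.0307] jawyaw -9.44 z [ 0.0007  0.0003 -1.    ] F [ 0.8576  0.0004 -0.3403] M [-0.0175 -0.013   0.0001] w 0.851
 shift units [0.0155 0.0152 0.0058] 0.00408074132747398
```

```bash
for i in 1 2; do python3 -m inch '[{"jaw":255,"x":0,"y":0.005,"z":0,"ax":0,"ay":0,"az":0},{"jaw":255,"x":0,"y":0,"z":0,"ax":0,"ay":0,"az":0}]' | tail -2;done
python3 -c "
from h import *
st([.4648,.2426,.031],-9.4)"
```

```text
wrist_force: [0.1, -0.8, 0.7]
gripper_width: 0.631
wrist_force: [0.1, -0.5, -0.1]
gripper_width: 0.632
t 9.05 tcp [0.4639 0.2424 0.0308] jawyaw -9.44 z [ 0.0009  0.0005 -1.    ] F [ 0.0946 -0.4972 -0.0718] M [-0.0526 -0.0154  0.0111] w 0.632
 shift units [0.0143 0.0032 0.004 ] 0.004270340067922085
```

Gripped at 55 mm with no side force. I lift straight up, slowly.

```bash
python3 -m inch '[{"jaw":255,"x":0,"y":0,"z":0.1,"ax":0,"ay":0,"az":0},{"jaw":255,"x":0,"y":0,"z":0.15,"ax":0,"ay":0,"az":0},{"jaw":255,"x":0,"y":0,"z":0.2,"ax":0,"ay":0,"az":0},{"jaw":255,"x":0,"y":0,"z":0.2,"ax":0,"ay":0,"az":0},{"jaw":255,"x":0,"y":0,"z":0.2,"ax":0,"ay":0,"az":0},{"jaw":255,"x":0,"y":0,"z":0.2,"ax":0,"ay":0,"az":0},{"jaw":255,"x":0,"y":0,"z":0.2,"ax":0,"ay":0,"az":0},{"jaw":255,"x":0,"y":0,"z":0,"ax":0,"ay":0,"az":0}]' | tail -2
python3 -c "
from h import *
st()
im=capture('top');cv2.imwrite('pics/t6.png',cv2.resize(im[160:270,150:270,::-1],None,fx=5,fy=5,interpolation=cv2.INTER_CUBIC)[:600])
im=capture('scene');cv2.imwrite('pics/s6.png',cv2.resize(im[130:290,260:440,::-1],None,fx=3.5,fy=3.5,interpolation=cv2.INTER_CUBIC))"
```

```text
wrist_force: [0.6, 0.4, -1.8]
gripper_width: 0.636
t 10.05 tcp [0.464  0.2425 0.1122] jawyaw -9.45 z [ 0.0023  0.002  -1.    ] F [ 0.648   0.4329 -1.7514] M [-0.0251  0.0106 -0.0144] w 0.636
```

View pics/s6.png

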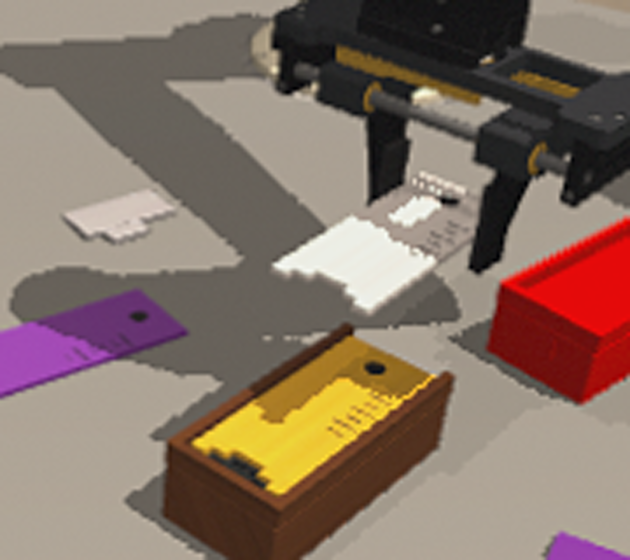

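View pics/t6.png

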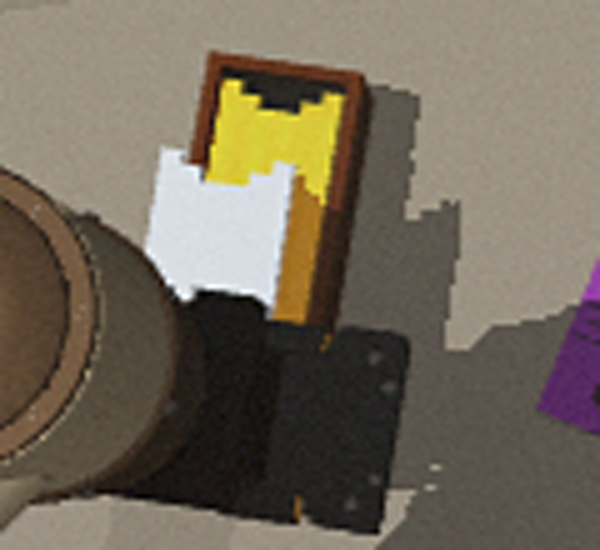

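The gauge is clear of the tray, and the brass gauge stayed in place. I check the pitch of the held gauge by triangulating the horn tips.

```bash
python3 - <<'E'
from h import *
f=lambda n,x,y,s,ox,oy:ray(n,(x+.5)/s-.5+ox,(y+.5)/s-.5+oy)
A,ea=tri(f("top",160,148,5,150,160),f("scene",363,311,3.5,260,130))
B,eb=tri(f("top",293,163,5,150,160),f("scene",276,268,3.5,260,130))
s=sense();G=s["tcp_pos"]+s["ee_rot"]@[0,0,tcp_to_grasp]
M=(A+B)/2
print(A,ea,B,eb,"G",G,"mid",M-G, "pitch deg",np.degrees(np.arctan2((M-G)[2],np.hypot(*(M-G)[:2]))),"yaw",np.degrees(np.arctan2(*(M-G)[:2][::-1])),"edge",np.linalg.norm(A-B))
E
```

```text
[0.5771 0.2531 0.1325] 0.0032382848947122653 [0.5687 0.1997 0.1322] 0.0014960805058417592 G [0.4632 0.2419 0.1296] mid [ 0.1096 -0.0155  0.0027] pitch deg 1.4093143067483733 yaw -8.068188041862086 edge 0.05397233164106203
```

The pitch is near level (1.4°, within measurement error). I carry it to a pre-place point 45 mm in front of its final position, so that it comes in low under the clip.

```bash
python3 -m inch '[{"jaw":255,"x":0,"y":-0.2,"z":0.4,"ax":0,"ay":0,"az":0},{"jaw":255,"x":0,"y":-0.4,"z":0.4,"ax":0,"ay":0,"az":0.06},{"jaw":255,"x":0,"y":-0.6,"z":0.1,"ax":0,"ay":0,"az":0.07},{"jaw":255,"x":0,"y":-0.6,"z":0,"ax":0,"ay":0,"az":0.07},{"jaw":255,"x":0,"y":-0.6,"z":0,"ax":0,"ay":0,"az":0.07},{"jaw":255,"x":0,"y":-0.6,"z":0,"ax":0,"ay":0,"az":0.07},{"jaw":255,"x":0,"y":-0.6,"z":0,"ax":0,"ay":0,"az":0.07},{"jaw":255,"x":0,"y":-0.6,"z":0,"ax":0,"ay":0,"az":0.07},{"jaw":255,"x":0,"y":-0.6,"z":0,"ax":0,"ay":0,"az":0.07},{"jaw":255,"x":0,"y":-0.6,"z":0,"ax":0,"ay":0,"az":0.07},{"jaw":255,"x":0,"y":-0.4,"z":0,"ax":0,"ay":0,"az":0.07},{"jaw":255,"x":0,"y":0,"z":0,"ax":0,"ay":0,"az":0}]' | tail -2
python3 -c "
from h import *
st([.469,-.1686,.0358],-2.7)"
```

```text
wrist_force: [-0.5, 0.7, -1.2]
gripper_width: 0.635
t 11.65 tcp [ 0.4569 -0.1179  0.1578] jawyaw -2.3 z [-0.0166 -0.0069 -0.9998] F [-0.4745  0.6806 -1.1911] M [ 0.0287 -0.0076  0.0071] w 0.635
 shift units [ 0.2025 -0.8445 -2.034 ] -0.039936340384414584
```

```bash
python3 -m inch '[{"jaw":255,"x":0.1,"y":-0.45,"z":-0.3,"ax":0.02,"ay":-0.05,"az":-0.02},{"jaw":255,"x":0.1,"y":-0.45,"z":-0.4,"ax":0.02,"ay":-0.05,"az":-0.02},{"jaw":255,"x":0,"y":0,"z":-0.5,"ax":0,"ay":0,"az":0},{"jaw":255,"x":0,"y":0,"z":-0.3,"ax":0,"ay":0,"az":0},{"jaw":255,"x":0,"y":0,"z":0,"ax":0,"ay":0,"az":0}]' | tail -2
python3 -c "
from h import *
st([.469,-.1686,.0358],-2.7)
im=capture('top');cv2.imwrite('pics/t7.png',cv2.resize(im[150:260,300:420,::-1],None,fx=5,fy=5,interpolation=cv2.INTER_CUBIC)[:600])
im=capture('scene');cv2.imwrite('pics/s7.png',cv2.resize(im[110:250,130:310,::-1],None,fx=4,fy=4,interpolation=cv2.INTER_CUBIC))"
```

```text
wrist_force: [0.3, 0.6, -1.3]
gripper_width: 0.631
t 12.28 tcp [ 0.4689 -0.1707  0.0639] jawyaw -2.61 z [-0.001   0.0011 -1.    ] F [ 0.2734  0.5878 -1.3155] M [-0.0301  0.0299 -0.0048] w 0.631
 shift units [ 0.0015  0.0342 -0.4678] -0.008747593310129975
```

View pics/s7.png

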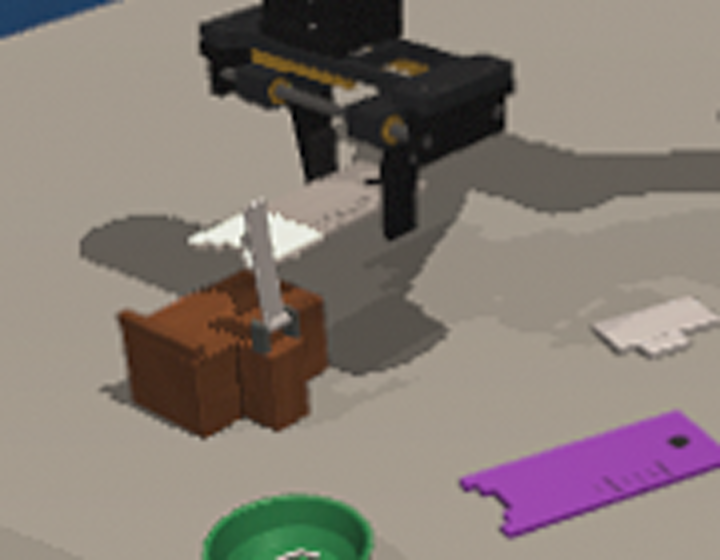

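View pics/t7.png

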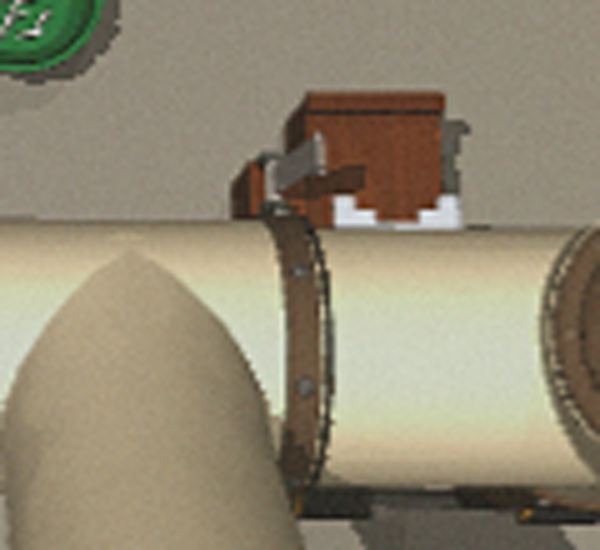

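The gauge hovers over the front of the deck, clear of the upright clip. I lower it to about 4 mm above the deck, then advance.

```bash
python3 -m inch '[{"jaw":255,"x":0,"y":0.02,"z":-0.25,"ax":0,"ay":0,"az":0},{"jaw":255,"x":0,"y":0.01,"z":-0.13,"ax":0,"ay":0,"az":0},{"jaw":255,"x":0,"y":0,"z":0,"ax":0,"ay":0,"az":0}]' | tail -2
python3 -c "
from h import *
st([.513,-.1707,.0365],-2.7)"
```

```text
wrist_force: [-0.2, 0.1, -1.0]
gripper_width: 0.633
t 12.75 tcp [ 0.473  -0.1683  0.0453] jawyaw -2.46 z [ 0.0096 -0.0001 -1.    ] F [-0.237   0.0774 -1.0084] M [0.0146 0.0398 0.0466] w 0.633
 shift units [ 0.6661 -0.0408 -0.146 ] -0.024488599972583548
```

```bash
python3 -m inch '[{"jaw":255,"x":0,"y":0,"z":-0.13,"ax":0,"ay":0.05,"az":-0.02},{"jaw":255,"x":0,"y":0,"z":0,"ax":0,"ay":0,"az":0},{"jaw":255,"x":0.2,"y":-0.02,"z":0,"ax":0,"ay":0,"az":0},{"jaw":255,"x":0.2,"y":-0.02,"z":0,"ax":0,"ay":0,"az":0},{"jaw":255,"x":0,"y":0,"z":0,"ax":0,"ay":0,"az":0}]' | tail -2
python3 -c "
from h import *
st([.513,-.1707,.0365],-2.7)
im=capture('top');cv2.imwrite('pics/t8.png',cv2.resize(im[150:260,300:420,::-1],None,fx=5,fy=5,interpolation=cv2.INTER_CUBIC)[:600])
im=capture('scene');cv2.imwrite('pics/s8.png',cv2.resize(im[110:250,130:310,::-1],None,fx=4,fy=4,interpolation=cv2.INTER_CUBIC))"
```

```text
wrist_force: [-0.0, 0.9, -1.2]
gripper_width: 0.631
t 13.38 tcp [ 0.5009 -0.171   0.0387] jawyaw -2.63 z [ 0.0046 -0.0008 -1.    ] F [-0.0198  0.9252 -1.2242] M [-0.0702  0.0312 -0.0044] w 0.631
 shift units [ 0.2022  0.0056 -0.036 ] -0.007002208464963378
```

View pics/s8.png

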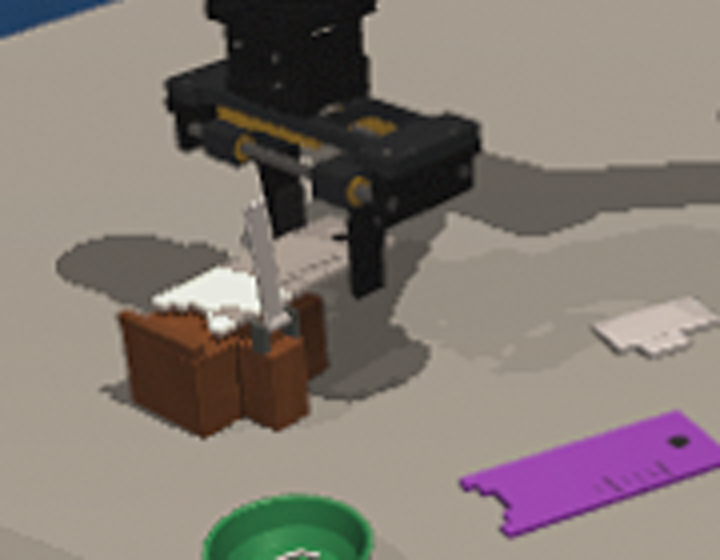

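View pics/t8.png

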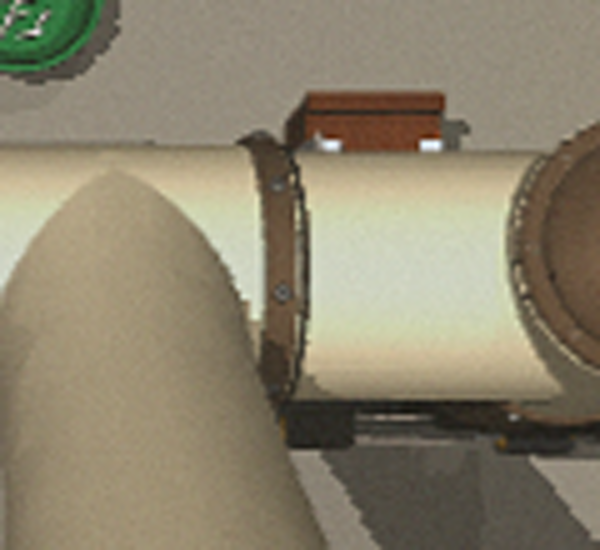

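```bash
python3 - <<'E'
from h import *
im=cv2.imread('pics/t8.png');cv2.imwrite('pics/t8c.png',cv2.resize(im[70:160,270:480],None,fx=3.5,fy=3.5,interpolation=cv2.INTER_CUBIC))
S=np.array([.5753,-.1735]);a=np.radians(-2.7);x=np.array([np.cos(a),np.sin(a)]);y=np.array([-x[1],x[0]])
for p in [(318,135),(441,140)]:
  for z in(.056,.06):
    q=crop("top",*p,5,300,150,z)[:2]-S;print(p,z,q@x,q@y)
s=sense();G=(s["tcp_pos"]+s["ee_rot"]@[0,0,tcp_to_grasp]);q=G[:2]+.0395*x-S;print("gauge c from grip",q@x,q@y,"rear",q@x+.07,G[2])
E
```

```text
(318, 135) 0.056 0.037863181767457024 0.02861337880189866
(318, 135) 0.06 0.03689293739328022 0.029454141427051658
(441, 140) 0.056 0.03715487990378911 -0.028594819135606967
(441, 140) 0.06 0.03618754980093961 -0.02751867634347678
gauge c from grip -0.03648836518924497 -0.0009455058160759418 rear 0.03351163481075504 0.057113089917685655
```

View pics/t8c.png

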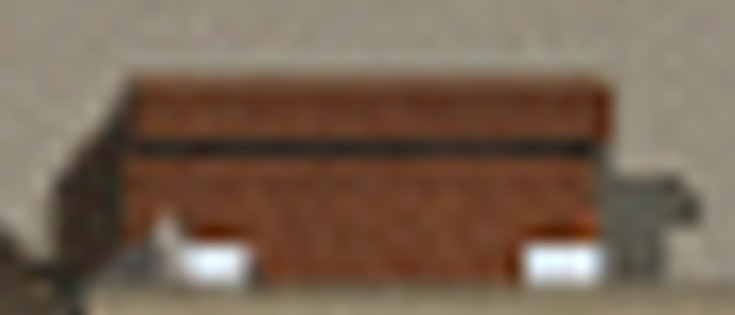

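```bash
python3 -m inch '[{"jaw":255,"x":0.16,"y":0,"z":0,"ax":0,"ay":0.02,"az":0},{"jaw":255,"x":0,"y":0,"z":-0.04,"ax":0,"ay":0,"az":0},{"jaw":255,"x":0,"y":0,"z":0,"ax":0,"ay":0,"az":0}]' | tail -2
python3 -c "
from h import *
st([.5144,-.1707,.0335],-2.7)"
```

```text
wrist_force: [0.1, -0.4, -1.4]
gripper_width: 0.632
t 13.85 tcp [ 0.509  -0.1708  0.0357] jawyaw -2.66 z [-0.0016 -0.0003 -1.    ] F [ 0.1027 -0.3929 -1.3742] M [-0.0428  0.0344 -0.0095] w 0.632
 shift units [ 0.0894  0.002  -0.0367] -0.0036946846642604394
```

```bash
for i in 1 2 3 4; do python3 -m inch '[{"jaw":255,"x":0.03,"y":0,"z":-0.004,"ax":0,"ay":0,"az":0}]' | grep -v rot;done
```

```text
time_s: 13.98
tcp_pos: [0.5107, -0.1708, 0.0354]
wrist_force: [0.3, -0.0, -0.9]
gripper_width: 0.634
time_s: 14.1
tcp_pos: [0.5124, -0.1708, 0.0352]
wrist_force: [-1.2, -0.6, -0.8]
gripper_width: 0.636
time_s: 14.22
tcp_pos: [0.5144, -0.1708, 0.035]
wrist_force: [-0.3, -0.3, -1.6]
gripper_width: 0.635
time_s: 14.35
tcp_pos: [0.515, -0.1708, 0.0344]
wrist_force: [-3.5, 0.2, -1.2]
gripper_width: 0.635
```

The fence touches at x = 0.515, where calculated. I lower onto the deck until contact.

```bash
python3 -m inch '[{"jaw":255,"x":-0.01,"y":0,"z":-0.01,"ax":0,"ay":0,"az":0}]' | grep -v rot;for i in 1 2 3 ; do python3 -m inch '[{"jaw":255,"x":-0.004,"y":0,"z":-0.015,"ax":0,"ay":0,"az":0}]' | grep -v rot;done; python3 -c "
from h import *
st()"
```

```text
time_s: 14.48
tcp_pos: [0.5147, -0.1708, 0.0338]
wrist_force: [-0.2, 0.4, -0.4]
gripper_width: 0.634
time_s: 14.6
tcp_pos: [0.5148, -0.1708, 0.033]
wrist_force: [-0.3, -0.4, -1.0]
gripper_width: 0.631
time_s: 14.72
tcp_pos: [0.5149, -0.1709, 0.0325]
wrist_force: [-1.1, 0.9, 4.4]
gripper_width: 0.634
time_s: 14.85
tcp_pos: [0.515, -0.171, 0.0323]
wrist_force: [-2.3, 0.3, 5.9]
gripper_width: 0.633
t 14.85 tcp [ 0.515  -0.171   0.0323] jawyaw -2.63 z [-0.0016 -0.0006 -1.    ] F [-2.3208  0.3277  5.9225] M [0.302  0.4762 0.0574] w 0.633
```

```bash
python3 -m inch '[{"jaw":255,"x":0,"y":0,"z":0.005,"ax":0,"ay":0,"az":0},{"jaw":75,"x":0,"y":0,"z":0,"ax":0,"ay":0,"az":0},{"jaw":40,"x":0,"y":0,"z":0,"ax":0,"ay":0,"az":0},{"jaw":0,"x":0,"y":0,"z":0,"ax":0,"ay":0,"az":0},{"jaw":0,"x":0,"y":0,"z":0,"ax":0,"ay":0,"az":0},{"jaw":0,"x":0,"y":0,"z":0,"ax":0,"ay":0,"az":0}]' | tail -3
python3 -c "
from h import *
st()
im=capture('scene');cv2.imwrite('pics/s9.png',cv2.resize(im[110:250,130:310,::-1],None,fx=4,fy=4,interpolation=cv2.INTER_CUBIC))"
```

```text
ee_rot: [[-0.999, 0.046, -0.0], [0.046, 0.999, -0.001], [0.0, -0.001, -1.0]]
wrist_force: [-0.0, 0.1, -0.1]
gripper_width: 0.987
t 15.6 tcp [ 0.5156 -0.1709  0.0323] jawyaw -2.64 z [-0.0003 -0.0006 -1.    ] F [-0.0227  0.1305 -0.1493] M [-0.0535 -0.0569 -0.0341] w 0.987
```

View pics/s9.png

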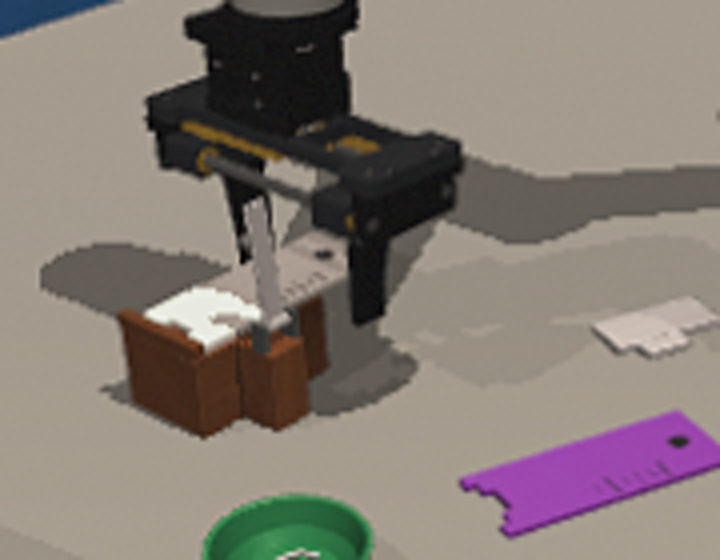

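The gauge lies flat on the deck with its horns at the fence and the fingers open. I lift straight off, then move to the clip's outer (+y) side.

```bash
python3 -m inch '[{"jaw":0,"x":0,"y":0,"z":0.2,"ax":0,"ay":0,"az":0},{"jaw":0,"x":0,"y":0,"z":0.6,"ax":0,"ay":0,"az":0},{"jaw":0,"x":-0.3,"y":0,"z":0.8,"ax":0,"ay":0,"az":0},{"jaw":0,"x":-0.5,"y":0,"z":0.8,"ax":0,"ay":0,"az":0},{"jaw":255,"x":-0.5,"y":0.6,"z":0.8,"ax":0,"ay":0,"az":0},{"jaw":255,"x":0,"y":0.7,"z":0,"ax":0,"ay":0,"az":0},{"jaw":255,"x":0,"y":0.7,"z":0,"ax":0,"ay":0,"az":0},{"jaw":255,"x":0,"y":0,"z":0,"ax":0,"ay":0,"az":0}]' | tail -3
python3 -c "
from h import *
st([.5905,-.06,.17],-2.7)
im=capture('scene');cv2.imwrite('pics/s10.png',cv2.resize(im[110:250,130:310,::-1],None,fx=4,fy=4,interpolation=cv2.INTER_CUBIC))
im=capture('top');cv2.imwrite('pics/t10.png',cv2.resize(im[150:260,300:420,::-1],None,fx=5,fy=5,interpolation=cv2.INTER_CUBIC)[:600])"
```

```text
ee_rot: [[-0.999, 0.047, 0.011], [0.047, 0.999, 0.001], [-0.011, 0.001, -1.0]]
wrist_force: [0.3, -0.5, -0.5]
gripper_width: 0.632
t 16.65 tcp [ 0.4379 -0.0519  0.2329] jawyaw -2.7 z [ 0.0109  0.0009 -0.9999] F [ 0.2792 -0.5404 -0.5195] M [-0.0465  0.0062  0.0344] w 0.632
 shift units [ 2.5441 -0.1357 -1.048 ] 0.00024816510258487414
```

View pics/s10.png

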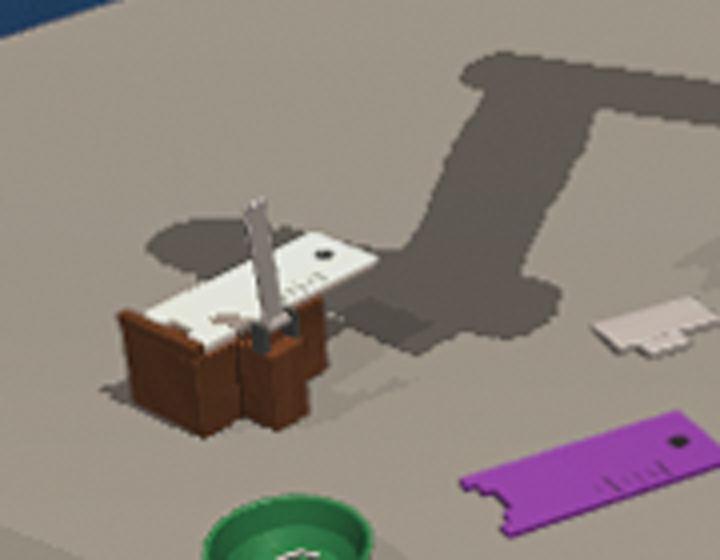

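View pics/t10.png

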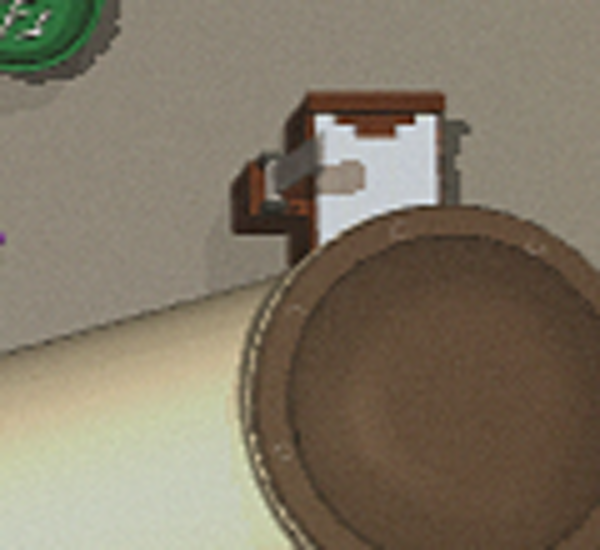

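The gauge is square on the stand: its edges run from column 315 to 440 in the top crop, its horns are at the fence, and the clip is still open. Now the approach to the clip.

```bash
python3 -m inch '[{"jaw":255,"x":0.6,"y":0,"z":-0.1,"ax":0,"ay":0.03,"az":0},{"jaw":255,"x":0.6,"y":0,"z":-0.2,"ax":0,"ay":0.02,"az":0},{"jaw":255,"x":0.6,"y":-0.05,"z":-0.2,"ax":0,"ay":0,"az":0},{"jaw":255,"x":0.6,"y":-0.05,"z":-0.3,"ax":0,"ay":0,"az":0},{"jaw":255,"x":0.3,"y":0,"z":-0.3,"ax":0,"ay":0,"az":0},{"jaw":255,"x":0,"y":0,"z":-0.2,"ax":0,"ay":0,"az":0},{"jaw":255,"x":0,"y":0,"z":0,"ax":0,"ay":0,"az":0}]' | tail -1
python3 -c "
from h import *
st([.5905,-.07,.105],-2.7)"
```

```text
gripper_width: 0.004
t 17.62 tcp [ 0.603  -0.0687  0.1505] jawyaw -3.47 z [-0.0029 -0.0008 -1.    ] F [-0.9281  0.0623  0.7869] M [-0.0465 -0.0304  0.0134] w 0.004
 shift units [-0.2083 -0.0223 -0.758 ] 0.07653497909299486
```

```bash
python3 -m inch '[{"jaw":255,"x":-0.2,"y":0,"z":-0.3,"ax":0,"ay":0,"az":0.05},{"jaw":255,"x":0,"y":0,"z":-0.35,"ax":0,"ay":0,"az":0.02},{"jaw":255,"x":0,"y":0,"z":0,"ax":0,"ay":0,"az":0}]' | tail -1
python3 -c "
from h import *
st([.5905,-.10,.105],-2.7)
im=capture('scene');cv2.imwrite('pics/s11.png',cv2.resize(im[110:250,130:310,::-1],None,fx=4,fy=4,interpolation=cv2.INTER_CUBIC))"
```

```text
gripper_width: 0.006
t 18.0 tcp [ 0.5896 -0.0699  0.1141] jawyaw -2.79 z [ 0.0012 -0.0009 -1.    ] F [-0.9009  0.4348  0.6327] M [-0.0179  0.0016 -0.0345] w 0.006
 shift units [ 0.0145 -0.5021 -0.1521] 0.008581541248743729
```

View pics/s11.png

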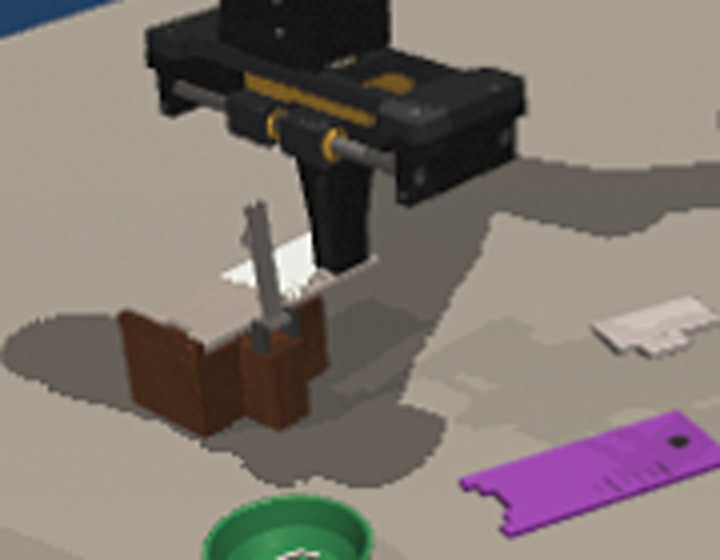

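The finger is on the clip's outer side. I push −y in small steps and watch the force.

```bash
python3 -m inch '[{"jaw":255,"x":0.01,"y":-0.2,"z":-0.08,"ax":0,"ay":0,"az":0},{"jaw":255,"x":0,"y":-0.2,"z":-0.05,"ax":0,"ay":0,"az":0}]' | grep -v rot; for i in 1 2 3; do python3 -m inch '[{"jaw":255,"x":0,"y":-0.2,"z":0,"ax":0,"ay":0,"az":0}]' | grep -v rot;done
```

```text
time_s: 18.3
tcp_pos: [0.5926, -0.0946, 0.1102]
wrist_force: [-0.2, -0.5, -0.8]
gripper_width: -0.0
time_s: 18.42
tcp_pos: [0.5926, -0.1077, 0.1104]
wrist_force: [-0.0, 1.0, 0.1]
gripper_width: 0.005
time_s: 18.55
tcp_pos: [0.5927, -0.1208, 0.1106]
wrist_force: [0.4, 0.6, -1.4]
gripper_width: 0.007
time_s: 18.68
tcp_pos: [0.5927, -0.1335, 0.1105]
wrist_force: [-0.2, 1.5, -0.6]
gripper_width: 0.004
```

```bash
python3 -m inch '[{"jaw":255,"x":-0.01,"y":-0.17,"z":-0.03,"ax":0,"ay":0,"az":0}]' | grep -v rot; python3 -m inch '[{"jaw":255,"x":-0.01,"y":-0.12,"z":-0.15,"ax":0,"ay":0,"az":0}]' | grep -v rot
python3 -c "
from h import *
st([.5905,-.167,.074],-2.7)
im=capture('scene');cv2.imwrite('pics/s12.png',cv2.resize(im[110:250,130:310,::-1],None,fx=4,fy=4,interpolation=cv2.INTER_CUBIC))"
```

```text
time_s: 18.8
tcp_pos: [0.5923, -0.1445, 0.1087]
wrist_force: [0.1, 2.0, 0.4]
gripper_width: 0.007
time_s: 18.92
tcp_pos: [0.5924, -0.1527, 0.1003]
wrist_force: [0.8, 0.9, 2.1]
gripper_width: 0.005
t 18.93 tcp [ 0.5924 -0.1527  0.1003] jawyaw -2.76 z [ 0.0123 -0.0007 -0.9999] F [0.8463 0.8645 2.0793] M [ 0.0168 -0.0345  0.0135] w 0.005
 shift units [-0.0317 -0.2376 -0.4377] 0.005986397197308957
```

View pics/s12.png

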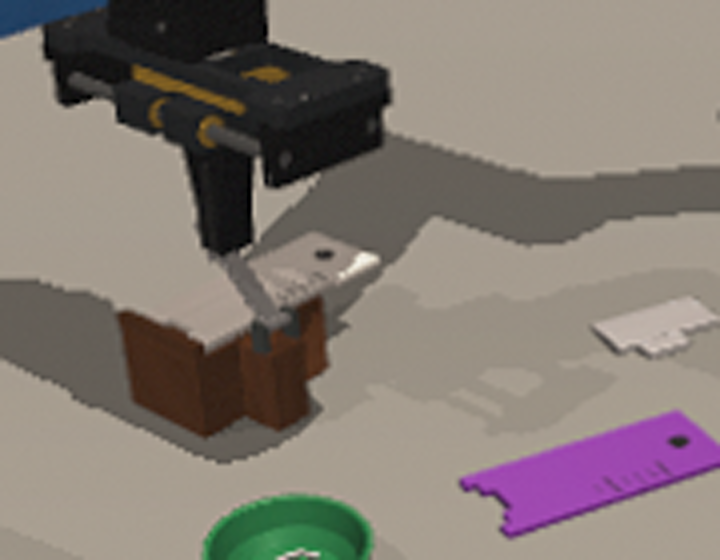

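The clip is coming over to about 40°. I follow its arc down and then press.

```bash
python3 -m inch '[{"jaw":255,"x":-0.02,"y":-0.11,"z":-0.2,"ax":0,"ay":0.04,"az":0}]' | grep -v rot; python3 -m inch '[{"jaw":255,"x":0,"y":-0.07,"z":-0.2,"ax":0,"ay":0,"az":0}]' | grep -v rot;python3 -m inch '[{"jaw":255,"x":0,"y":-0.05,"z":-0.15,"ax":0,"ay":0,"az":0}]' | grep -v rot
python3 -c "
from h import *
st([.5905,-.172,.063],-2.7)"
```

```text
time_s: 19.1
tcp_pos: [0.591, -0.1602, 0.0868]
wrist_force: [1.1, 0.6, 1.4]
gripper_width: 0.004
time_s: 19.23
tcp_pos: [0.5907, -0.1648, 0.0738]
wrist_force: [-0.2, 1.4, 1.1]
gripper_width: 0.005
time_s: 19.35
tcp_pos: [0.5904, -0.1678, 0.0634]
wrist_force: [-0.6, 4.2, 10.4]
gripper_width: 0.008
t 19.35 tcp [ 0.5904 -0.1678  0.0634] jawyaw -2.78 z [ 0.0027 -0.0006 -1.    ] F [-0.5908  4.1655 10.4084] M [ 1.3812 -0.0007  0.0007] w 0.008
 shift units [ 0.0024 -0.0694 -0.0073] 0.008370189858142663
```

```bash
for i in 1 2; do python3 -m inch '[{"jaw":255,"x":0,"y":0,"z":-0.04,"ax":0,"ay":0,"az":0}]' | grep -v rot; done
python3 -m inch '[{"jaw":255,"x":0,"y":0,"z":0.1,"ax":0,"ay":0,"az":0},{"jaw":255,"x":0,"y":0,"z":0.6,"ax":0,"ay":0,"az":0},{"jaw":255,"x":0,"y":0,"z":0.8,"ax":0,"ay":0,"az":0},{"jaw":255,"x":-0.8,"y":0,"z":0.6,"ax":0,"ay":0,"az":0},{"jaw":255,"x":-0.8,"y":0,"z":0.4,"ax":0,"ay":0,"az":0},{"jaw":255,"x":-0.8,"y":-0.8,"z":0,"ax":0,"ay":0,"az":0},{"jaw":255,"x":-0.5,"y":-0.8,"z":0,"ax":0,"ay":0,"az":0},{"jaw":255,"x":0,"y":-0.8,"z":0,"ax":0,"ay":0,"az":0},{"jaw":255,"x":0,"y":-0.8,"z":0,"ax":0,"ay":0,"az":0},{"jaw":255,"x":0,"y":0,"z":0,"ax":0,"ay":0,"az":0}]' | grep -v rot
python3 -c "
from h import *
st()
im=capture('scene');cv2.imwrite('pics/s13.png',cv2.resize(im[110:250,130:310,::-1],None,fx=4,fy=4,interpolation=cv2.INTER_CUBIC));cv2.imwrite('pics/s13f.png',im[:,:,::-1])
im=capture('top');cv2.imwrite('pics/t13.png',cv2.resize(im[150:260,300:420,::-1],None,fx=5,fy=5,interpolation=cv2.INTER_CUBIC)[:600]);cv2.imwrite('pics/t13f.png',im[:,:,::-1])"
```

```text
time_s: 19.48
tcp_pos: [0.5906, -0.1678, 0.0631]
wrist_force: [-7.2, 5.8, 26.2]
gripper_width: -0.0
time_s: 19.6
tcp_pos: [0.5906, -0.1678, 0.0633]
wrist_force: [-5.2, 2.6, 17.0]
gripper_width: 0.007
time_s: 20.85
tcp_pos: [0.4121, -0.3591, 0.2113]
wrist_force: [-0.8, 0.9, -0.3]
gripper_width: 0.006
t 20.85 tcp [ 0.4121 -0.3591  0.2113] jawyaw -2.37 z [-0.0062 -0.0018 -1.    ] F [-0.7841  0.8775 -0.3244] M [ 0.0334 -0.0383 -0.0027] w 0.006
```

View pics/s13.png

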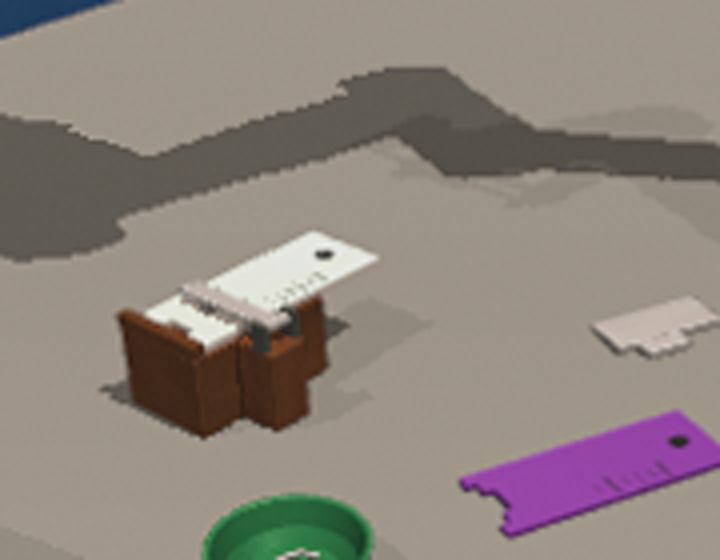

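View pics/t13.png

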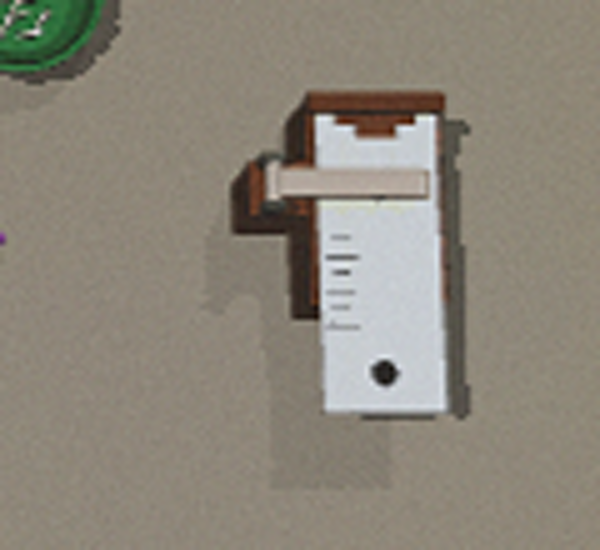

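View pics/t13f.png

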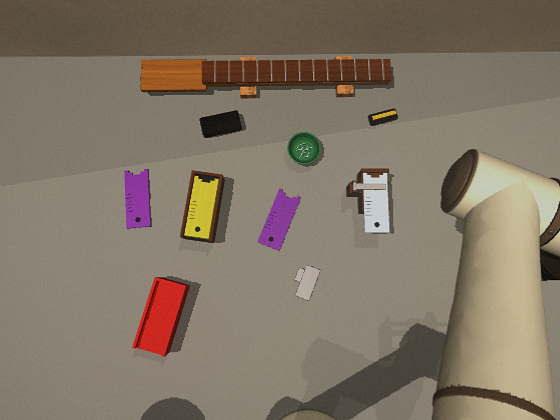

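```bash
python3 - <<'E'
from h import *
S=np.array([.5753,-.1735]);a=np.radians(-2.7);x=np.array([np.cos(a),np.sin(a)]);y=np.array([-x[1],x[0]])
P=[crop("top",*p,5,300,150,.054)[:2]-S for p in [(324,411),(315,115),(437,116),(447,411)]]
print([(round(p@x,4),round(p@y,4)) for p in P]);c=np.mean(P,0);print("c",c@x,c@y)
d=(P[1]+P[2]-P[0]-P[3]);print("rel yaw deg",np.degrees(np.arctan2(d@y,d@x)))
f=lambda n,u,v,s,ox,oy:ray(n,(u+.5)/s-.5+ox,(v+.5)/s-.5+oy)
p,e=tri(f("top",429,183,5,300,150),f("scene",187,288,4,130,110));q=p[:2]-S;print("tip",q@x,q@y,p[2],e)
E
```

```text
[(np.float64(-0.0901), np.float64(0.0264)), (np.float64(0.0478), np.float64(0.0295)), (np.float64(0.049), np.float64(-0.0275)), (np.float64(-0.0886), np.float64(-0.0298))]
c -0.02046843769169585 -0.00032399135428587384
rel yaw deg 1.1314508547477693
tip 0.015552592831959157 -0.02140897395020453 0.06060152182438172 0.000178123256645146
```

All the checks agree: gauge centre at (−0.0205, −0.0003) on the stand, relative yaw 1.1°, clip tip at z ≈ 0.061 (level). I hand in.

```bash
python3 -c "
from station import *
print(finish_job(), sense()['time_s'])"
```

```text
the job is handed in; nothing more can be done
the job is handed in; nothing more can be done
```

The aluminium gauge is on the clip stand with the clip closed on it, and the job was handed in at about 21 s. I slid the gauge about 50 mm out of the tray under a 6 N fingertip press, then pinched it across its overhanging part. I laid it on the stand against the fence, released it, and swung the clip over until it pressed down on it.

**Gauge on the stand:** the last camera check put its centre at stand x −20.5 mm, y −0.3 mm, within 1.2° of square, with the horns 1–2 mm from the fence.

**Clip:** its tip measured 61 mm above the bench against 62 mm when level, which is about −0.02 rad and within the 0.06 rad limit.

**Other parts:** the brass gauge is still in the tray. The steel gauge lies hidden beneath it, so I could not see it directly. The dish, fret rocker, caul and sanding block look unmoved in the last top view, by eye.

**Disagreement:** during the slide, a rough scene-camera reading of the gauge's rear corners differed from the top view by several millimetres. I relied on the top view, which a clear re-measurement after backing off confirmed. No other check failed or disagreed.

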